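Pack the module case and pin its lid back on

ROBOT

A 6-joint arm with a two-finger parallel gripper is mounted at the origin on the work surface. World frame = base frame: x ahead of the robot, y to its left, z up, the work surface at z = 0. Lengths are in mm, angles in rad, forces in N, time in s.
With the tool pointing down it reaches from about 350 to 850 mm from the base axis. Payload 8.1 kg.
Tool frame: the origin (TCP) lies between the finger pads; the fingertips stand 17 mm ahead of it and the grasp point (between the pads) lies 2 mm behind it; z points along the fingers, y is the direction in which the jaws open and shut (so a half turn about z gives the same grasp; the last joint's range is limited). The gripper opens to 93 mm and grips with 3 to 60 N. Pads are 15 mm wide; open, the fingers measure 128 mm over their backs; the gripper's body (75 mm by 188 mm) begins 65 mm behind the grasp point.
Start: joints at [-1.187, 0.13, 1.488, -0, 1.523, -0.085], TCP at [271.109, -535.262, 235.635] pointing down, gripper open.
Joint ranges: [-2.96, 2.96], [-0.89, 2.26], [0.02, 2.5], [-1.34, 4.48], [0, 2.73], [-2.66, 2.66]. Speed limits (rad/s): [2.39, 2.39, 2.79, 3.14, 3.14, 3.14].

INTERFACE

Orientations are given as a unit quaternion [w, x, y, z].
In Python, from cell import * gives the robot as it stands. The module is installed in compiled form; this text tells all that it offers.
- The arm moves only by the shell command python3 -m inch 'ROWS' [OPENING] [FORCE]. ROWS is JSON, a list of rows, each a list of 6 numbers: the shift along the world's x, y, z in cm, then the turn, a rotation vector about the world's x, y, z in degrees. A call has 1 to 5 rows; each row shifts and turns the pose as measured when the row begins; what a row does not reach is not made up. A row lasts 1/8 s, in which the tool goes at most 62.5 mm and 10.7 degrees, less where a joint would pass 70% of its speed; a pose out of reach is approached as far as the arm can. A call with a gripper value outside its range is refused whole. OPENING is the opening, from 0 (shut) to 1 (fully open), set as the call begins (- or left out, the last holds). The fingers move at their own pace and stop on an object; FORCE is the grip in N (left out, the last holds). Time passes only in rows, so rows that do not move let the fingers close. It gives the time, the measured TCP pose, the force and the opening at its end, in the units of the state.
- get_obs(): the state, without advancing time (a new reading comes with each control period).
- grab_frame(name): name is "scene" or "side" or "wrist"; returns a dict with "pixels" (480x640x3 uint8, red, green, blue), "mtx" (3x3 intrinsics, pixels), "position" and "orientation" of the camera in the world. Camera axes: x right, y down, z forward; pixel columns grow to the right and rows downward; lengths in mm; the calibration is good to about 2 mm. A picture is of the moment at which its call begins. There is no depth.
- sign_off(): hands the job in, once; it reports no verdict.
The state is a dict: "time": time; "qpos": joint angles; "joint_vel": joint speeds; "tau": joint torques, N m; "position": TCP position; "ee_rot": TCP orientation; "force": force on the tool from outside, world axes, zero at the start; "wrist_torque": the same for the moment, N m; "grip_width": finger opening in mm.
Only numpy, scipy, OpenCV 4.12 (cv2) and the standard library are available. Lean on these libraries where they do the work, as an engineer would, in place of code of your own. Each camera call takes 0.05 s, during which the arm holds its last target.

TASK

Lay every yellow module down flat in the blue case, then set the loose grey lid squarely on the case with its knuckle between the case's knuckles, push the orange-handled hinge pin fully home through all of them, and only then turn the red latch knob clockwise until its dog points across the lid. Leave the other things on the counter where they are.

Things in the scene. Friction and masses are not known exactly. Their poses are not given: they have to be found in the camera images.
- case: fixed open blue metal case, outside 133 (x) x 150 (y) x 44 high, walls 4. Origin at the centre of its underside, on the table; z up, +x to its hinge side (away from the robot), +y to the side from which the pin goes in. Outside the hinge wall are two square aluminium knuckles at y 51..75 and -75..-51. In front (x -66..-97, y -17..17, up to z 42) is the latch bracket
- floor_in (a point): centre of the case's inner floor, 6 above the table; the inside is 125 (x) x 142 (y), 38 deep; axes as the case
- bore (a point): mouth of the hinge bore, on its axis, at the outer end face of the case's +y knuckle (x 78.5, y 75, z 47 in the case's frame); axes as the case. Knuckles are 20 x 20 outside with a 12 x 12 square bore right through, axis along the case's y. The lid's knuckle fits in the 102 gap between them. The pin goes in here, towards -y
- lid_grip (a point): centre of the black handle of the loose grey lid, which starts flat on the table. z up, +x to its knuckle side, y along the handle: a bar 14 (x) x 70 (y) x 34 high on the middle of the lid; this point is half-way up it, 22 above the plate's top, 28 above its underside. Mass 0.24-0.39 kg. Seated, this point is at x 0, y 0, z 72 in the case's frame, axes alike
- lid_bore (a point): middle of the lid's dark steel knuckle, on its bore's axis (x 78.5, y 0, z -25 from lid_grip), 20 x 20 outside, bore 12 x 12, 94 long along y. Plate 133 x 150 x 6, its underside lies on the case's rim; two ribs under it (116 along y, outer faces at x +-60, 7 deep) drop inside the walls with 2.5 play. Seated, this point is on the line of the case's bores
- pin_grip (a point): grip of the loose hinge pin: orange block 16 (x) x 44 (y) x 24 (z); this point is on the pin's axis, 26 from the shoulder where the shank starts, 18 from the grip's outer end. Steel shank 8 across, round nose, 160 long, along this frame's -y. Mass 64-104 g. Home: shoulder against the case's knuckle, this point 26 outside the bore's mouth, nose 10 out of the far knuckle
- pin_tip (a point): end of the pin's round nose, on its axis, 186 from pin_grip. At the start the pin lies level, axis 30 above the table, in the two upright forks (36 high) of a fixed grey rest 50 x 150, with the orange grip overhanging the rest's end; lift it straight up
- latch (a joint): angle of the red latch knob in front of the case (rad), 0 to 1.571 at its stop, growing clockwise seen from above. At 0 its dark steel dog points along the case's +y, clear of the lid; at 1.571 along the case's +x, over the seated lid's edge. Stays where it is left (friction about 0.06 N m). Starts at 0 to 0.3
- latch_grip (a point): centre of the latch's red grip bar, on its upright turning axis (x -84, y 0, z 71 in the case's frame). Bar 12 thick (x), 40 long (y), 26 high (z 58..84), along the dog just below it (14 wide, 6 thick, underside at z 52, reaching 36 from the axis). z up, y towards the dog's end, marked with a white dot
- mod1_c (a point): centre of a loose yellow plug-in module, a plain block 46 (x) x 26 (y) x 24 high with a white panel on top, 70 g; three or four modules are present, all alike; lying flat on the table at the start
- mod2_c (a point): centre of a loose yellow plug-in module, a plain block 46 (x) x 26 (y) x 24 high with a white panel on top, 70 g; three or four modules are present, all alike; lying flat on the table at the start
- mod3_c (a point): centre of a loose yellow plug-in module, a plain block 46 (x) x 26 (y) x 24 high with a white panel on top, 70 g; three or four modules are present, all alike; lying flat on the table at the start
- mod4_c (a point): centre of a loose yellow plug-in module, a plain block 46 (x) x 26 (y) x 24 high with a white panel on top, 70 g; three or four modules are present, all alike; lying flat on the table at the start
- tape: bystander: blue roll of tape, 70 across, 24 high; origin at its underside
- cup: bystander: white plastic cup, 95 high; origin at its underside
- adapter: bystander: black mains adapter, 75 x 45 x 32; origin at its underside
- can: bystander: spray can, 52 across, 140 high; origin at its underside
- spool: bystander: grey spool, 60 across, 42 high; origin at its underside
- driver: bystander: screwdriver; origin at its underside
- meter: bystander: yellow meter, 150 x 80 x 41; origin at its underside
Mind the look-alikes: they are no part of the job. Leave any purple look-alike of the part that bears mod1_c alone.

How it is judged (in metres and radians):
On the way, in this order (a step that is already met when the one before it is completed fails the run):
1. all modules lie on the case's floor, long side level (either face up) (x of mod1_c in the frame of case between -0.064 and 0.064 m and y of mod1_c in the frame of case between -0.074 and 0.074 m and z of mod1_c in the frame of case between 0.01 and 0.026 m and angle between mod1_c's own x axis and vertical between 1.27 and 1.87 rad and x of mod2_c in the frame of case between -0.064 and 0.064 m and y of mod2_c in the frame of case between -0.074 and 0.074 m and z of mod2_c in the frame of case between 0.01 and 0.026 m and angle between mod2_c's own x axis and vertical between 1.27 and 1.87 rad and x of mod3_c in the frame of case between -0.064 and 0.064 m and y of mod3_c in the frame of case between -0.074 and 0.074 m and z of mod3_c in the frame of case between 0.01 and 0.026 m and angle between mod3_c's own x axis and vertical between 1.27 and 1.87 rad and x of mod4_c in the frame of case between -0.064 and 0.064 m and y of mod4_c in the frame of case between -0.074 and 0.074 m and z of mod4_c in the frame of case between 0.01 and 0.026 m and angle between mod4_c's own x axis and vertical between 1.27 and 1.87 rad), for 0.2 s.
2. the lid is seated on the case, knuckles lined up, the latch still clear of it (x of lid_grip in the frame of case between -0.004 and 0.004 m and y of lid_grip in the frame of case between -0.008 and 0.008 m and z of lid_grip in the frame of case between 0.068 and 0.0745 m and angle between lid_grip's own z axis and vertical below 0.04 rad and angle between the y axis of lid_grip and the y axis of case, either way round below 0.06 rad and value of joint latch below 0.9 rad), for 0.2 s.
3. the hinge pin is through all three knuckles and home, the latch still clear of the lid (all of step 2 and x of pin_grip in the frame of case between 0.0735 and 0.0835 m and z of pin_grip in the frame of case between 0.04 and 0.054 m and y of pin_grip in the frame of case below 0.106 m and y of pin_tip in the frame of case below -0.076 m and angle between the y axis of pin_grip and the y axis of case, either way round below 0.06 rad), for 0.2 s.
4. the latch is turned over the lid (value of joint latch above 1.3 rad), for 0.2 s.
At the end, for the whole second after the job is handed in: Every module lies down on the case's floor; lid level on the rim, within 4 mm across and 8 mm along the hinge; pin in the bores, its shoulder within 5 mm of the knuckle and nose out beyond the far one; latch past 1.3 rad; lid and pin at rest (all of step 1 and x of lid_grip in the frame of case between -0.004 and 0.004 m and y of lid_grip in the frame of case between -0.008 and 0.008 m and z of lid_grip in the frame of case between 0.068 and 0.0745 m and angle between lid_grip's own z axis and vertical below 0.04 rad and angle between the y axis of each of lid_grip, pin_grip and the y axis of case, either way round below 0.06 rad and x of pin_grip in the frame of case between 0.0735 and 0.0835 m and z of pin_grip in the frame of case between 0.04 and 0.054 m and y of pin_grip in the frame of case below 0.106 m and y of pin_tip in the frame of case below -0.076 m and value of joint latch above 1.3 rad and linear speed of each of lid, pin below 0.02 m/s); the robot touches nothing.
It fails at once if a bystander is moved by more than 4 cm (distance of any of tape, driver, cup, adapter, can, spool, meter from where it was at the start of the episode above 0.04 m).
Of mod1, mod2, mod3, mod4 only 3 to 4 are there at a start; the rules pass over those that are not, and their reading is None.
At some moment in a run one of mod1, mod2, mod3, mod4 may be knocked a few centimetres aside while the robot is not near it.
Once in a run the grip may slacken for a moment while it holds something.
It also fails if it takes over 210 s, if anything falls off the work surface, if the arm or the gripper's body presses on something with over 40 N, if the wrist force passes 120 N, or if a joint passes its speed limit or range.

## Working session

There is one attempt and no reset: what is moved stays moved. The work goes in short steps, Python scripts to look and compute and a shell command to move; the robot and the scene stay as the last step left them, time stands still between calls to the robot, and variables do not carry over. Pictures are saved under pics/ and viewed, and the job is handed in when it is done.

```bash
mkdir -p pics; ls; python3 - <<'E'
from cell import *
import cv2
o=get_obs()
for k,v in o.items(): print(k,v)
for n in ["scene","side","wrist"]:
    f=grab_frame(n); cv2.imwrite(f"pics/{n}0.png",f["pixels"][:,:,::-1]); print(n,f["mtx"],f["position"],f["orientation"])
E
```

```text
pics
time 0.0
qpos [-1.18739479e+00  1.31135514e-01  1.48931394e+00 -2.49419233e-05
  1.52296952e+00 -8.53886196e-02]
joint_vel [-4.12815164e-04  3.49636265e-04 -3.47045985e-04 -6.23370970e-04
  7.12006534e-05 -7.45464703e-04]
tau [ 1.07108826e-03 -5.59840572e+01 -4.91758704e+01  7.70091196e-02
  3.50742869e-02 -1.06518846e-04]
position [ 270.89794234 -534.75343808  234.58369754]
ee_rot [-9.01192409e-04  9.72654468e-01  2.32255143e-01 -1.47881950e-04]
force [-0.43060559 -0.96679308 -0.44084242]
wrist_torque [ 0.04114691 -0.01160437 -0.05468048]
grip_width 92.94609106469102
scene [[508.29239841   0.         319.57180205]
 [  0.         508.29239841 238.89985254]
 [  0.           0.           1.        ]] [1335.755102    332.26393891 1008.66353742] [-0.19554334  0.49425968  0.78825436 -0.31004069]
side [[559.62307601   0.         323.4301739 ]
 [  0.         559.62307601 230.77573332]
 [  0.           0.           1.        ]] [731.26965161 950.66661727 753.83864139] [-0.04087146  0.05824088  0.88257037 -0.46476561]
wrist [[423.19666208   0.         314.41823208]
 [  0.         423.19666208 232.81219514]
 [  0.           0.           1.        ]] [ 337.02714287 -500.00320927  383.83246433] [ 0.11447942  0.84422903 -0.51864992 -0.071931  ]
```

View pics/scene0.png

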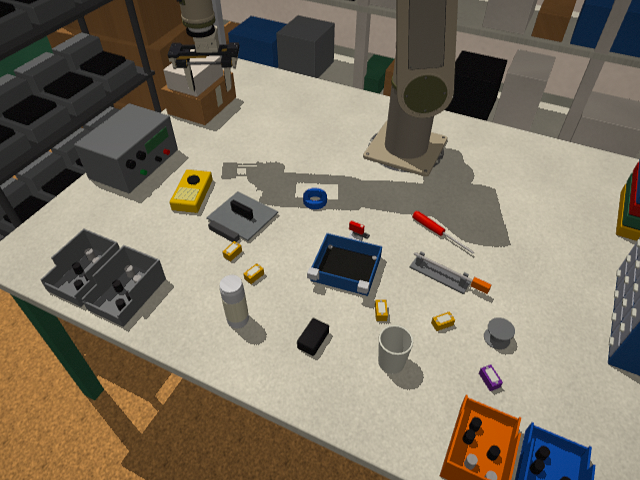

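View pics/side0.png

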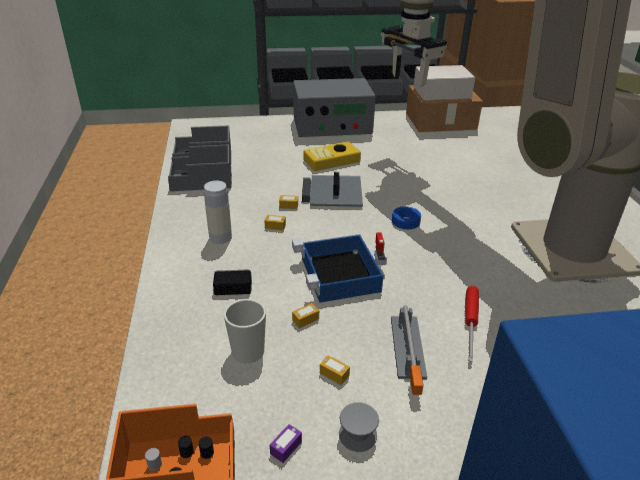

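View pics/wrist0.png

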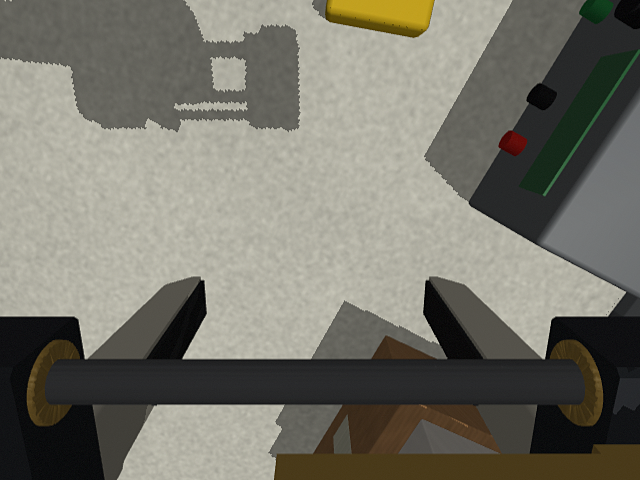

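```bash
cat > h.py <<'E'
from cell import *
import cv2, numpy as np
from scipy.spatial.transform import Rotation as R
def q2R(q): return R.from_quat([q[1],q[2],q[3],q[0]]).as_matrix()
def snap(n,save=None):
    f=grab_frame(n); f["R"]=q2R(f["orientation"]); f["p"]=np.array(f["position"]); f["bgr"]=np.ascontiguousarray(f["pixels"][:,:,::-1])
    if save: cv2.imwrite("pics/"+save,f["bgr"])
    return f
def ray(f,uv):
    uv=np.atleast_2d(np.array(uv,float)); K=f["mtx"]
    d=np.c_[(uv[:,0]-K[0,2])/K[0,0],(uv[:,1]-K[1,2])/K[1,1],np.ones(len(uv))]
    return d@f["R"].T
def onz(f,uv,z):
    d=ray(f,uv); return f["p"]+d*((z-f["p"][2])/d[:,2])[:,None]
def tri(f1,u1,f2,u2):
    a=ray(f1,u1)[0];b=ray(f2,u2)[0];a/=np.linalg.norm(a);b/=np.linalg.norm(b)
    s=np.linalg.lstsq(np.c_[a,-b],f2["p"]-f1["p"],rcond=None)[0]
    A=f1["p"]+s[0]*a;B=f2["p"]+s[1]*b
    return (A+B)/2,np.linalg.norm(A-B)
def proj(f,P):
    c=(np.atleast_2d(P)-f["p"])@f["R"]; u=c@np.array(f["mtx"]).T; return u[:,:2]/u[:,2:]
def mask(f,lo,hi):
    hsv=cv2.cvtColor(f["bgr"],cv2.COLOR_BGR2HSV); return cv2.inRange(hsv,np.array(lo),np.array(hi))
def blobs(m,amin=30):
    n,l,s,c=cv2.connectedComponentsWithStats(m)
    return [(i,s[i],c[i]) for i in range(1,n) if s[i][4]>=amin],l
def tcp():
    o=get_obs(); return o
E
python3 - <<'E'
from h import *
s=snap("scene"); d=snap("side"); w=snap("wrist")
print(w["R"],"\n",q2R(get_obs()["ee_rot"]))
for f,n in((s,"scene"),(d,"side")):
    for nm,lo,hi in(("yel",(18,120,100),(32,255,255)),("pur",(130,80,50),(160,255,255)),("red",(0,180,90),(5,255,255)),("orange",(6,180,120),(14,255,255)),("blue",(105,120,40),(120,255,255))):
        m=mask(f,lo,hi)
        for i,st,c in blobs(m)[0]: 
            print(n,nm,st,c.round(1), onz(f,c,12)[0].round(0))
E
```

```text
[[ 0.45165704 -0.85932755 -0.239921  ]
 [-0.89218955 -0.43560092 -0.11937188]
 [-0.00193026  0.26797016 -0.96342528]] 
 [[ 8.92116555e-01  4.51805263e-01 -2.39749073e-04]
 [ 4.51805325e-01 -8.92116384e-01  5.53650115e-04]
 [ 3.62579597e-05 -6.02240341e-04 -9.99999818e-01]]
scene yel [170 169  42  44 807] [189.4 190.8] [ 491. -499.   12.]
scene yel [616 184  24  49 232] [622.2 210.6] [ 25. 653.  12.]
scene yel [223 241  19  16  80] [231.6 248.7] [ 631. -264.   12.]
scene yel [244 264  20  15  83] [253.  271.3] [ 672. -173.   12.]
scene yel [375 300  13  17 108] [380.9 308.4] [638. 159.  12.]
scene yel [432 312  23  15 108] [443.1 319.2] [603. 301.  12.]
scene pur [479 365  24  26 242] [489.8 378.9] [707. 434.  12.]
scene red [632 180   8  27  60] [634.8 192.6] [-73. 681.  12.]
scene red [413 211  32  25 275] [428.  222.4] [311. 172.  12.]
scene red [349 221  15  13 113] [355.8 227.1] [415.  -0.  12.]
scene orange [472 277  19  12  91] [481.4 282.8] [457. 356.  12.]
scene orange [ 447  395   66   85 1969] [484.5 443.8] [849. 456.  12.]
scene orange [469 399  52  81 269] [507.4 434. ] [
[... 844 characters left out ...]
3  27  17 126] [304.7 312.1] [641. 151.  12.]
side yel [320 356  30  21 167] [334.4 366.5] [605. 294.  12.]
side pur [270 425  32  38 468] [285.1 445.3] [703. 438.  12.]
side red [376 233   8  14  52] [379.2 238. ] [441. -77.  12.]
side red [466 286  13  40 413] [471.5 304.3] [310. 169.  12.]
side orange [411 366  12  20 179] [416.5 375.5] [469. 331.  12.]
side orange [ 106  405  127   75 2431] [181.3 460. ] [855. 442.  12.]
side orange [198 414  33   5  62] [214.  416.3] [810. 372.  12.]
side blue [392 207  29  22 521] [405.8 217.5] [ 357. -155.   12.]
side blue [ 302  235   81   67 2402] [344.1 268.3] [541.  25.  12.]
side blue [  459   309   181   171 26073] [560.4 400.7] [248. 413.  12.]
```

```bash
python3 -m inch '[[2.7,5.5,1.5,0,0,-5.4],[2.7,5.5,1.5,0,0,-5.4],[2.7,5.5,1.5,0,0,-5.4],[2.7,5.5,1.5,0,0,-5.4],[2.7,5.5,1.5,0,0,-5.4]]'; python3 -m inch '[[2.7,5.5,1.5,0,0,0],[2.7,5.5,0,0,0,0],[2.7,5.5,0,0,0,0],[2.7,5.5,0,0,0,0],[2.7,5.5,0,0,0,0]]'
```

```text
time: 0.92
position: [402.9, -260.3, 307.3]
ee_rot: [-0.003, 1.0, -0.012, -0.0]
force: [1.6, 0.8, 0.4]
grip_width: 92.7
time: 1.55
position: [539.0, 19.2, 325.4]
ee_rot: [-0.001, 1.0, -0.013, 0.003]
force: [0.9, -1.0, 0.2]
grip_width: 93.3
```

```bash
python3 - <<'E'
from h import *
o=get_obs();print(o["position"],q2R(o["ee_rot"]).round(3))
E
```

```text
[538.99976245  19.20539128 325.3543084 ] [[ 1.    -0.027  0.007]
 [-0.027 -1.     0.003]
 [ 0.007 -0.003 -1.   ]]
```

```bash
python3 - <<'E'
from h import *
f=snap("wrist","w1.png");print(f["p"],f["R"].round(3))
E
```

```text
[611.97990135  18.29165844 474.96695264] [[-0.027 -0.965 -0.262]
 [-1.     0.025  0.011]
 [-0.004  0.262 -0.965]]
```

View pics/w1.png

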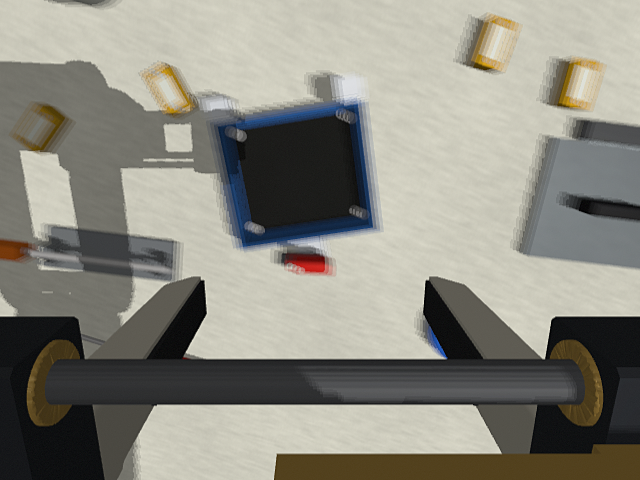

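```bash
python3 -m inch '[[0,0,0,0,0,-1.5],[0,0,0,0,0,0],[0,0,0,0,0,0]]'; python3 - <<'E'
from h import *
import pickle
f=snap("wrist","w2.png");print(f["p"],f["R"].round(3)); pickle.dump(f,open("w2.pkl","wb"))
E
python3 -m inch '[[-4,0,0,0,0,0],[-4,0,0,0,0,0],[0,0,0,0,0,0],[0,0,0,0,0,0]]'; python3 - <<'E'
from h import *
import pickle
f=snap("wrist","w3.png");print(f["p"],f["R"].round(3)); pickle.dump(f,open("w3.pkl","wb"))
E
```

```text
time: 1.98
position: [540.3, 26.0, 324.3]
ee_rot: [-0.003, 1.0, -0.024, 0.003]
force: [-0.6, 0.1, 0.0]
grip_width: 92.9
[613.28528811  22.94063471 473.8192006 ] [[-0.049 -0.964 -0.262]
 [-0.999  0.045  0.02 ]
 [-0.007  0.263 -0.965]]
time: 2.52
position: [458.0, 21.6, 323.7]
ee_rot: [-0.003, 1.0, -0.028, 0.003]
force: [0.6, -0.4, -1.7]
grip_width: 93.2
[530.99188892  18.04567565 473.28243661] [[-0.056 -0.963 -0.262]
 [-0.998  0.053  0.021]
 [-0.006  0.263 -0.965]]
```

View pics/w2.png

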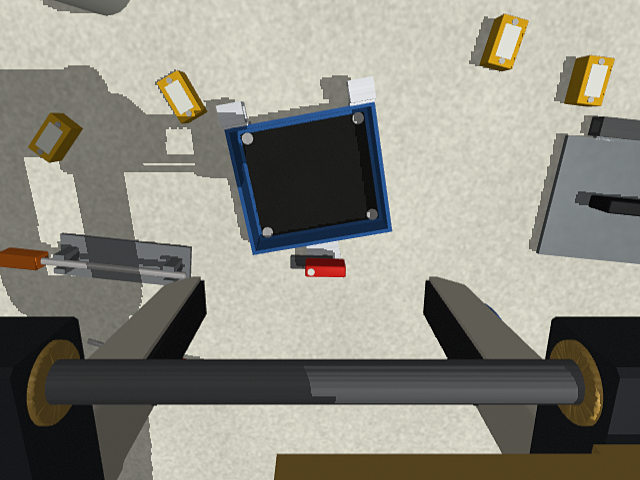

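View pics/w3.png

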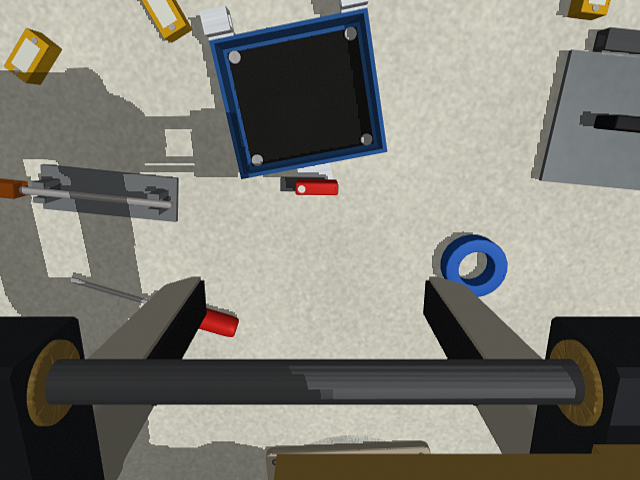

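```bash
python3 - <<'E'
from h import *
import pickle
w2=pickle.load(open("w2.pkl","rb"));w3=pickle.load(open("w3.pkl","rb"))
def case(f):
    m=mask(f,(105,120,40),(120,255,255)); m[:, :200]=0; m[:,400:]=0; m[270:]=0
    b,l=blobs(m,500); print([(x[1],x[2]) for x in b])
    pts=np.argwhere(m>0)[:,::-1]
    P=onz(f,pts,44)[:,:2].astype(np.float32)
    r=cv2.minAreaRect(P); print(r); 
    h=cv2.convexHull(pts.astype(np.int32)); ap=cv2.approxPolyDP(h,6,True)[:,0]; print(ap.tolist())
    return ap
a=case(w2);b=case(w3)
# triangulate matching corners
for p,q in ((( 391,230),(386,150)),((254,254),(241,178))):
    c2=min(a.tolist(),key=lambda t:np.hypot(t[0]-p[0],t[1]-p[1]));c3=min(b.tolist(),key=lambda t:np.hypot(t[0]-q[0],t[1]-q[1]))
    print(c2,c3,tri(w2,c2,w3,c3))
def red(f):
    m=mask(f,(0,150,90),(6,255,255)); m[300:]=0
    for i,s,c in blobs(m,100)[0]: print("red",s,c)
red(w2);red(w3)
E
```

```text
[(array([ 225,  102,  167,  153, 6192], dtype=int32), array([309.59027778, 185.25290698]))]
((550.9092407226562, 33.34698486328125), (132.7938690185547, 149.6590118408203), 7.348593711853027)
[[391, 230], [253, 254], [225, 130], [373, 102]]
[(array([ 209,    8,  178,  171, 7410], dtype=int32), array([298.19973009,  87.07948718]))]
((550.79052734375, 33.122772216796875), (132.47396850585938, 149.73561096191406), 7.510411262512207)
[[386, 151], [241, 178], [209, 41], [366, 8]]
[391, 230] [386, 151] (array([494.62497172, -49.36286096,  39.8729634 ]), np.float64(0.08521747314518936))
[253, 254] [241, 178] (array([476.20018731,  98.46289499,  44.42366938]), np.float64(0.2655132298697497))
red [305 259  41  18 573] [325.28970332 267.94938918]
red [296 182  42  13 481] [317.74636175 188.06237006]
```

```bash
cat >> h.py <<'E'
def modules(f,z=24,verbose=True,amin=60):
    m=mask(f,(15,110,50),(34,255,255)); 
    cs,hi=cv2.findContours(m,cv2.RETR_CCOMP,cv2.CHAIN_APPROX_NONE)
    out=[]
    for i,c in enumerate(cs):
        if hi[0][i][3]>=0 and cv2.contourArea(c)>amin:
            par=cs[hi[0][i][3]][:,0]
            P=onz(f,c[:,0],z)[:,:2].astype(np.float32); r=cv2.minAreaRect(P)
            bx=cv2.boxPoints(r); e=[bx[1]-bx[0],bx[2]-bx[1]]; L=max(e,key=np.linalg.norm)
            ang=np.degrees(np.arctan2(L[1],L[0]))%180
            uv=c[:,0].mean(0)
            out.append((np.array(r[0]),ang,sorted(r[1]),uv))
            if verbose: print("mod uv",uv.round(0),"xy",np.round(r[0],1),"long axis deg",round(ang,1),"size",np.round(sorted(r[1]),1),"ctrz0",par.mean(0).round(0))
    return out
E
python3 - <<'E'
from h import *
import pickle
w2=pickle.load(open("w2.pkl","rb"));w3=pickle.load(open("w3.pkl","rb"))
a=modules(w2);b=modules(w3)
# two-view height: panel of the module at (55,138)/(33,57)
for x in a:
    for y in b:
        if np.linalg.norm(x[0]-y[0])<25: print(x[3],y[3],tri(w2,x[3],w3,y[3]))
s=snap("scene");f=snap("side")
modules(s);modules(f)
E
```

```text
mod uv [ 49. 138.] xy [606.6 304.1] long axis deg 137.6 size [17.9 43.5] ctrz0 [ 55. 137.]
mod uv [178.  97.] xy [640.2 162.7] long axis deg 25.4 size [17.8 44. ] ctrz0 [182.  97.]
mod uv [596.  80.] xy [ 635.6 -255.9] long axis deg 170.3 size [18.1 43.8] ctrz0 [589.  81.]
mod uv [508.  40.] xy [ 676.4 -166.5] long axis deg 163.2 size [17.8 43.6] ctrz0 [503.  42.]
mod uv [25. 55.] xy [606.6 304. ] long axis deg 137.7 size [17.9 43.3] ctrz0 [32. 57.]
[ 48.70833333 137.59375   ] [25.40776699 55.00970874] (array([606.75459156, 302.83121015,  25.46743066]), np.float64(0.17916954910489508))
mod uv [253. 270.] xy [ 678.5 -169.3] long axis deg 162.8 size [20.6 42.6] ctrz0 [253. 273.]
mod uv [232. 248.] xy [ 636.4 -257.8] long axis deg 174.0 size [19.9 44.2] ctrz0 [232. 251.]
mod uv [193. 180.] xy [ 454.3 -508.4] long axis deg 25.9 size [39.4 41. ] ctrz0 [191. 191.]
mod uv [219.  96.] xy [  30.  -699.1] long axis deg 38.1 size [ 36.1 154.3] ctrz0 [183.  63.]
mod uv [334. 365.] xy [606.9 300.4] long axis deg 136.4 size [20.4 43. ] ctrz0 [334. 370.]
mod uv [305. 311.] xy [639.9 159.5] long axi
[... 583 characters left out ...]
 63.2 301. ] ctrz0 [523.  70.]
mod uv [534.  62.] xy [ -500.3 -1256.5] long axis deg 65.0 size [ 48.9 216.3] ctrz0 [523.  70.]
mod uv [530.  43.] xy [ -596.3 -1511.5] long axis deg 51.1 size [ 59.5 151.8] ctrz0 [523.  70.]
mod uv [481.  39.] xy [ -393.8 -1607.7] long axis deg 74.3 size [ 38.5 274.1] ctrz0 [523.  70.]
mod uv [520.  45.] xy [ -567. -1538.] long axis deg 61.3 size [ 39.5 571.6] ctrz0 [523.  70.]
mod uv [563.  32.] xy [ -858.2 -1695. ] long axis deg 59.5 size [ 57.3 275. ] ctrz0 [523.  70.]
mod uv [562.  17.] xy [ -995.7 -1992.6] long axis deg 66.3 size [ 76.9 279.3] ctrz0 [523.  70.]
mod uv [528.  12.] xy [ -864.4 -2101.2] long axis deg 60.7 size [ 61.5 352. ] ctrz0 [523.  70.]
```

```bash
cat > d.py <<'E'
import sys
from h import *
# usage: d.py x y z yaw  -> shift in cm and rotvec deg needed; frame case if 'c' prefix given
C=np.array([550.8,33.2]); CY=7.43
def c2w(x,y):
    a=np.radians(CY); return C+np.array([np.cos(a)*x-np.sin(a)*y,np.sin(a)*x+np.cos(a)*y])
def w2c(x,y):
    a=np.radians(CY); d=np.array([x,y])-C; return np.array([np.cos(a)*d[0]+np.sin(a)*d[1],-np.sin(a)*d[0]+np.cos(a)*d[1]])
def need(x,y,z,yaw):
    o=get_obs(); Rc=q2R(o["ee_rot"]); Rt=R.from_euler("z",yaw,degrees=True).as_matrix()@np.diag([1,-1,-1.])
    rv=np.degrees(R.from_matrix(Rt@Rc.T).as_rotvec()); dp=(np.array([x,y,z])-o["position"])/10
    print("need cm",dp.round(2),"deg",rv.round(1),"| at",np.round(o["position"],1),"grip",round(o["grip_width"],1),"F",np.round(o["force"],1),"t",round(o["time"],1))
if __name__=="__main__":
    a=sys.argv[1:]
    if a[0]=="c":
        x,y,z,yaw=map(float,a[1:5]); p=c2w(x,y); need(p[0],p[1],z,yaw+CY)
    else: need(*map(float,a[:4]))
E
python3 d.py 640.2 162.7 100 25.4; python3 - <<'E'
from h import *
f=snap("scene"); cv2.imwrite("pics/c1.png",cv2.resize(f["bgr"][220:400,200:520],None,fx=2.5,fy=2.5))
E
```

```text
need cm [ 18.19  14.07 -22.34] deg [-0.4  0.2 28.6] | at [458.3  22.  323.4] grip 93.2 F [ 0.2  0.4 -0.4] t 2.7
```

View pics/c1.png

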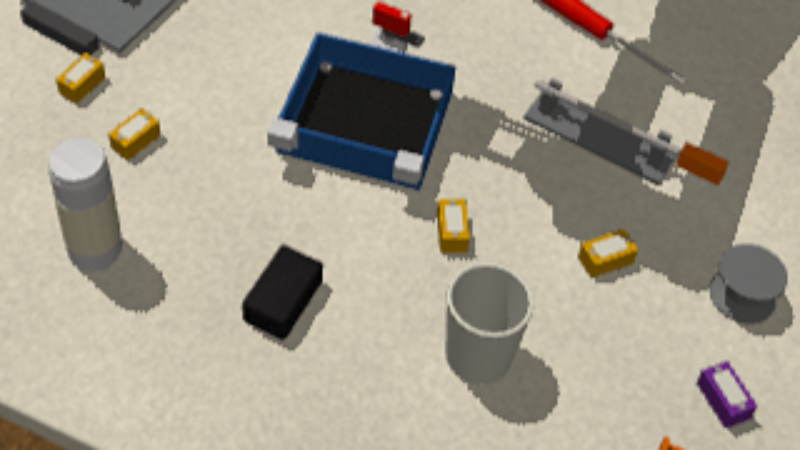

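```bash
python3 - <<'E'
from h import *
s=snap("scene");d=snap("side")
for n,u,v in (("cup base",(396,366),(247,352)),("cup rim",(396,336),(247,314)),("can top",(232,284),(215,187)),("can base",(237,320),(220,237)),("adapter top",(315,332),(232,276)),("spool top",(500,326),(359,417))):
    p,e=tri(s,u,d,v);print(n,p.round(0),e.round(1))
E
```

```text
cup base [758. 240.   6.] 9.6
cup rim [748. 228.  92.] 3.9
can top [ 806. -133.  138.] 1.7
can base [ 807. -138.    0.] 3.3
adapter top [778.  53.  36.] 1.4
spool top [588. 423.  41.] 2.2
```

```bash
python3 -m inch '[[4.5,3.5,-1.5,0,0,7],[4.5,3.5,-1.5,0,0,7],[4.5,3.5,-2.5,0,0,7],[4.5,3.5,-2.5,0,0,7],[0,0,-6,0,0,0]]' 0.6; python3 -m inch '[[0,0,-4,0,0,0],[0,0,0,0,0,0]]'; python3 d.py 640.2 162.7 20 25.4
```

```text
time: 3.45
position: [646.8, 165.9, 186.9]
ee_rot: [-0.003, 0.975, 0.223, 0.009]
force: [-0.7, -0.2, -1.8]
grip_width: 56.4
time: 3.7
position: [643.2, 166.4, 137.0]
ee_rot: [-0.004, 0.975, 0.223, 0.002]
force: [0.2, -0.4, -0.1]
grip_width: 55.7
need cm [ -0.3   -0.37 -11.7 ] deg [-0.5  0.2 -0.4] | at [643.2 166.4 137. ] grip 55.7 F [ 0.2 -0.4 -0.1] t 3.7
```

```bash
python3 -m inch '[[-0.2,-0.3,-5,0,0,0],[-0.1,-0.1,-4,0,0,0],[0,0,0,0,0,0]]'; python3 d.py 640.2 162.7 20 25.4
```

```text
time: 4.08
position: [644.2, 162.9, 52.3]
ee_rot: [-0.003, 0.975, 0.223, 0.007]
force: [-0.9, -0.2, 1.0]
grip_width: 55.5
need cm [-0.4  -0.02 -3.23] deg [-0.5  0.7 -0.4] | at [644.2 162.9  52.3] grip 55.5 F [-0.9 -0.2  1. ] t 4.1
```

```bash
python3 -m inch '[[-0.4,0,-1.6,-0.5,0.7,0],[0,0,-1.5,0,0,0],[0,0,0,0,0,0]]'; python3 d.py 640.2 162.7 20 25.4; python3 - <<'E'
from h import *
snap("wrist","w4.png")
E
```

```text
time: 4.45
position: [644.5, 163.8, 26.7]
ee_rot: [0.0, 0.975, 0.223, 0.004]
force: [-0.8, 0.3, -0.4]
grip_width: 55.1
need cm [-0.43 -0.11 -0.67] deg [-0.1  0.4 -0.4] | at [644.5 163.8  26.7] grip 55.1 F [-0.8  0.3 -0.4] t 4.5
```

View pics/w4.png

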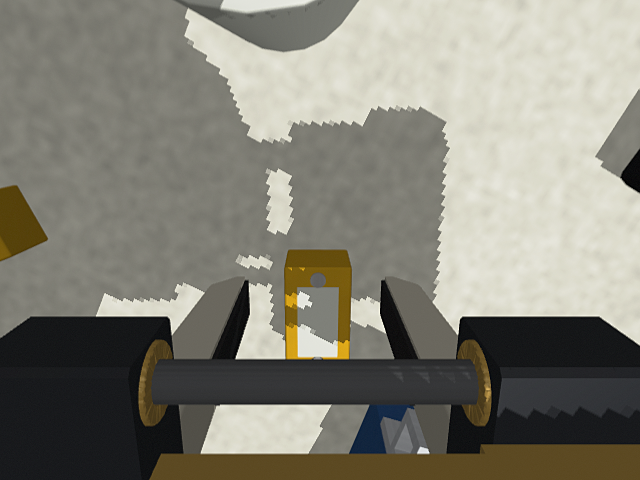

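```bash
python3 -m inch '[[-0.4,-0.1,-0.6,0,0.4,0]]'; python3 -m inch '[[0,0,0,0,0,0],[0,0,0,0,0,0],[0,0,0,0,0,0]]' 0 25; python3 d.py 640.2 162.7 20 25.4
```

```text
time: 4.62
position: [642.2, 163.1, 23.0]
ee_rot: [-0.001, 0.975, 0.223, 0.002]
force: [0.0, -0.1, -0.2]
grip_width: 55.6
time: 5.0
position: [642.0, 163.0, 23.1]
ee_rot: [-0.001, 0.975, 0.223, 0.002]
force: [0.4, -0.4, -1.1]
grip_width: 30.6
need cm [-0.18 -0.03 -0.31] deg [-0.1  0.2 -0.4] | at [642.  163.   23.1] grip 30.6 F [ 0.4 -0.4 -1.1] t 5.0
```

```bash
python3 -m inch '[[0,0,0,0,0,0],[0,0,0,0,0,0]]'; python3 -m inch '[[0,0,3,0,0,0],[0,0,5,0,0,0],[0,0,4,0,0,0]]';python3 d.py c 32 31 27 0
```

```text
time: 5.25
position: [642.1, 163.0, 23.2]
ee_rot: [-0.001, 0.975, 0.223, 0.002]
force: [0.5, -0.4, -0.6]
grip_width: 25.7
time: 5.62
position: [637.5, 162.2, 140.1]
ee_rot: [-0.001, 0.975, 0.223, -0.003]
force: [1.2, 0.3, -1.4]
grip_width: 25.9
need cm [ -5.9   -9.41 -11.31] deg [ -0.1  -0.4 -18.4] | at [637.5 162.2 140.1] grip 25.9 F [ 1.2  0.3 -1.4] t 5.6
```

```bash
python3 -m inch '[[-3,-4.7,0,0,0,-9],[-3,-4.7,0,0,0,-9],[0,0,-3,0,0,0],[0,0,0,0,0,0]]';python3 d.py c 33 31 29 0
```

```text
time: 6.12
position: [579.6, 66.4, 116.7]
ee_rot: [-0.001, 0.998, 0.063, 0.003]
force: [-0.2, 0.9, -1.0]
grip_width: 25.5
need cm [-0.01  0.19 -8.77] deg [-0.1  0.3  0.2] | at [579.6  66.4 116.7] grip 25.5 F [-0.2  0.9 -1. ] t 6.1
```

```bash
python3 -m inch '[[0,0.2,-4,0,0.3,0],[0,0,-3,0,0,0],[0,0,0,0,0,0]]';python3 d.py c 33 31 30 0
```

```text
time: 6.5
position: [582.6, 69.5, 49.4]
ee_rot: [-0.001, 0.998, 0.064, 0.003]
force: [0.1, 1.2, -0.2]
grip_width: 25.7
need cm [-0.31 -0.13 -1.94] deg [-0.1  0.3  0. ] | at [582.6  69.5  49.4] grip 25.7 F [ 0.1  1.2 -0.2] t 6.5
```

```bash
python3 -m inch '[[-0.3,-0.1,-1.2,0,0.3,0],[-0.2,0,-0.7,0,0,0],[0,0,0,0,0,0]]';python3 d.py c 33 31 30 0
```

```text
time: 6.88
position: [580.1, 69.1, 33.3]
ee_rot: [-0.001, 0.998, 0.065, 0.002]
force: [-0.2, 0.4, -0.2]
grip_width: 26.0
need cm [-0.06 -0.09 -0.33] deg [-0.1  0.3 -0. ] | at [580.1  69.1  33.3] grip 26.0 F [-0.2  0.4 -0.2] t 6.9
```

```bash
python3 -m inch '[[0,0,-0.4,0,0,0],[0,0,0,0,0,0]]';python3 -m inch '[[0,0,0,0,0,0],[0,0,0,0,0,0],[0,0,0,0,0,0]]' 0.4;python3 -m inch '[[0,0,3,0,0,0],[0,0,5,0,0,0],[0,0,5,0,0,0],[0,0,5,0,0,0],[0,0,0,0,0,0]]'; python3 - <<'E'
from h import *
f=snap("wrist","w5.png"); modules(f,30)
f=snap("scene"); modules(f);f=snap("side"); modules(f)
E
python3 d.py 606.6 304.1 150 -42.4
```

```text
time: 7.12
position: [580.9, 69.1, 30.2]
ee_rot: [-0.001, 0.998, 0.065, 0.003]
force: [-0.7, -0.2, 0.0]
grip_width: 25.9
time: 7.5
position: [581.6, 69.1, 31.1]
ee_rot: [-0.001, 0.998, 0.065, 0.004]
force: [0.6, -0.4, 0.2]
grip_width: 37.3
time: 8.12
position: [579.5, 69.0, 216.0]
ee_rot: [-0.001, 0.998, 0.065, 0.003]
force: [0.7, 0.4, 0.1]
grip_width: 36.9
mod uv [315. 212.] xy [578.4  70.9] long axis deg 7.5 size [17.2 43.1] ctrz0 [315. 210.]
mod uv [ 27. 139.] xy [606.8 299.6] long axis deg 136.9 size [17.5 41.6] ctrz0 [ 36. 138.]
mod uv [253. 270.] xy [ 678.5 -169.3] long axis deg 162.8 size [20.6 42.6] ctrz0 [253. 273.]
mod uv [232. 248.] xy [ 636.4 -257.8] long axis deg 174.0 size [19.9 44.2] ctrz0 [232. 251.]
mod uv [193. 180.] xy [ 454.3 -508.4] long axis deg 25.9 size [39.4 41. ] ctrz0 [191. 191.]
mod uv [218.  96.] xy [  26.4 -700.6] long axis deg 33.8 size [ 35.2 161.5] ctrz0 [183.  63.]
mod uv [334. 365.] xy [606.9 300.5] long axis deg 136.4 size [20.6 43. ] ctrz0 [334. 370.]
mod uv [330. 275.] xy [577.   60.1] long axis deg 8.0 size [23.1 43.8] ctrz0 [330. 277.]
mod uv [483.  95.] xy [-126.5 -899. ] long axis deg 72.3 size [ 38.  113.2] ctrz0 [496.  77.]
mod uv [527.  87.] xy [-328.6 -967.7] long axis deg 64.7 size [ 39.7 165.3] ctrz0 [496.  77.]
mod uv [526.  66.] xy [ -438.2 -1211. ] long axis deg 53.3 size [ 57.2 228.3] ctrz0 [496.  77.]
mod uv [511.  59.] xy [ -414.9 -1306.1] long axis deg 66.9 size [ 58.3 315.1] ctrz0 [496.  77.]
mod uv [525.  53.] xy [ -512.7 -1379. ] long axis deg 88.0 size [ 74.9 233.3] ctrz0 [496.  77.]
mod uv [520.  28.] xy [ -666.7 -1771.4] long axis deg 53.7 size [ 65.5 415.3] ctrz0 [496.  77.]
need cm [ 3.06 23.52 -5.89] deg [ -0.2  -0.2 -49.8] | at [576.   68.9 208.9] grip 37.2 F [-0.5 -0.3  0.1] t 8.3
```

View pics/w5.png

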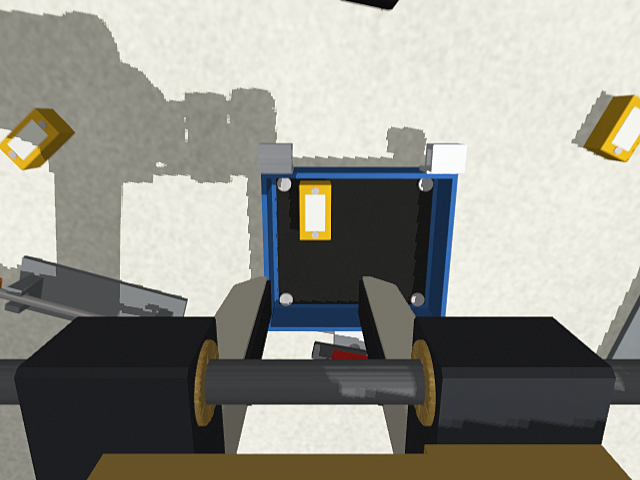

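```bash
python3 -m inch '[[0.6,4.7,-1,0,0,-10],[0.6,4.7,-1,0,0,-10],[0.6,4.7,-1,0,0,-10],[0.6,4.7,-1,0,0,-10],[0.6,4.7,-1,0,0,-10]]' 0.6; python3 -m inch '[[0,0,0,0,0,0]]';python3 - <<'E'
from h import *
f=snap("wrist","w6.png"); modules(f,24)
E
python3 d.py 606.6 303 21 -42.5
```

```text
time: 8.9
position: [605.9, 291.3, 145.2]
ee_rot: [-0.007, 0.933, -0.361, -0.016]
force: [-1.2, -1.2, 0.2]
grip_width: 55.9
time: 9.02
position: [603.9, 292.2, 140.7]
ee_rot: [-0.005, 0.933, -0.359, -0.018]
force: [0.4, 0.4, -0.1]
grip_width: 55.7
mod uv [300. 232.] xy [606.3 303.6] long axis deg 137.9 size [17.2 43.2] ctrz0 [300. 228.]
need cm [  0.27   1.2  -12.01] deg [-1.3 -1.7 -0.3] | at [603.9 291.  141.1] grip 56.0 F [-0.7 -0.6 -1.6] t 9.1
```

View pics/w6.png

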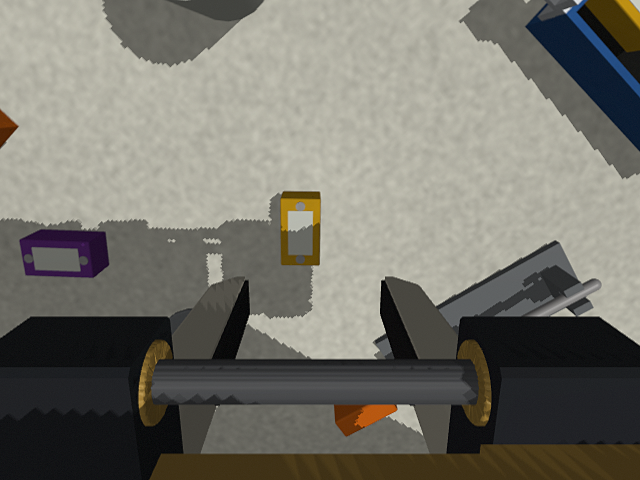

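```bash
python3 -m inch '[[0.3,1.2,-5,-1.3,-1.7,0],[0,0,-4,0,0,0],[0,0,0,0,0,0]]';python3 d.py 606.4 303.5 21 -42.2; python3 - <<'E'
from h import *
f=snap("wrist"); print(onz(f,(365,415),30)); modules(f,24)
E
```

```text
time: 9.45
position: [609.0, 291.2, 48.2]
ee_rot: [-0.003, 0.935, -0.355, -0.004]
force: [-0.2, 0.1, 0.0]
grip_width: 56.1
need cm [-0.26  1.23 -2.72] deg [-0.5 -0.3 -0.6] | at [609.  291.2  48.2] grip 56.1 F [-0.2  0.1  0. ] t 9.4
[[547.24133432 315.7623347   30.        ]]
mod uv [299. 306.] xy [606.6 303.8] long axis deg 138.3 size [16.9 43.2] ctrz0 [300. 298.]
```

```bash
python3 -m inch '[[-0.2,1.2,-1,0,0,0],[0,0,-0.9,0,0,0],[0,0,0,0,0,0]]';python3 d.py 606.4 303.5 21 -42.2
```

```text
time: 9.88
position: [613.0, 301.0, 36.1]
ee_rot: [-0.009, 0.936, -0.353, -0.003]
force: [-0.6, 0.4, 0.5]
grip_width: 55.8
need cm [-0.66  0.25 -1.51] deg [-1.1  0.1 -0.9] | at [613.  301.   36.1] grip 55.8 F [-0.6  0.4  0.5] t 9.9
```

```bash
python3 -m inch '[[-0.7,0.2,-0.7,-1,0,-0.5],[-0.2,0.1,-0.6,0,0,0],[0,0,0,0,0,0]]';python3 d.py 606.4 303.5 21 -42.2
```

```text
time: 10.25
position: [606.5, 297.9, 23.3]
ee_rot: [-0.005, 0.936, -0.351, -0.003]
force: [0.1, 0.8, -0.3]
grip_width: 55.9
need cm [-0.01  0.56 -0.23] deg [-0.7 -0.1 -1.1] | at [606.5 297.9  23.3] grip 55.9 F [ 0.1  0.8 -0.3] t 10.2
```

```bash
python3 -m inch '[[0,0.6,-0.1,0,0,-1]]';python3 d.py 606.4 303.5 21 -42.2;  python3 -m inch '[[0,0,0,0,0,0],[0,0,0,0,0,0],[0,0,0,0,0,0],[0,0,0,0,0,0],[0,0,0,0,0,0]]' 0 25; python3 d.py 606.4 303.5 21 -42.2
```

```text
time: 10.38
position: [608.3, 299.2, 22.2]
ee_rot: [-0.009, 0.935, -0.354, -0.006]
force: [-0.4, -0.9, 0.4]
grip_width: 55.6
need cm [-0.19  0.43 -0.12] deg [-1.2 -0.2 -0.7] | at [608.3 299.2  22.2] grip 55.6 F [-0.4 -0.9  0.4] t 10.4
time: 11.0
position: [608.9, 299.2, 22.6]
ee_rot: [-0.009, 0.935, -0.355, -0.005]
force: [0.0, -0.1, -0.3]
grip_width: 26.1
need cm [-0.25  0.43 -0.16] deg [-1.2 -0.2 -0.6] | at [608.9 299.2  22.6] grip 26.1 F [ 0.  -0.1 -0.3] t 11.0
```

```bash
python3 -m inch '[[0,0,4,0,0,0],[0,0,5,0,0,0],[0,0,3,0,0,0]]';python3 d.py c -27 31 30 0
```

```text
time: 11.38
position: [605.5, 296.8, 140.5]
ee_rot: [-0.007, 0.935, -0.354, -0.009]
force: [0.5, 0.5, -0.8]
grip_width: 25.5
need cm [ -8.54 -23.63 -11.05] deg [-0.7 -1.1 48.9] | at [605.5 296.8 140.5] grip 25.5 F [ 0.5  0.5 -0.8] t 11.4
```

```bash
python3 -m inch '[[-1.7,-4.7,0,0,0,10],[-1.7,-4.7,0,0,0,10],[-1.7,-4.7,0,0,0,10],[-1.7,-4.7,0,0,0,10],[-1.7,-4.7,0,0,0,9]]';python3 -m inch '[[0,0,-2,0,0,0],[0,0,0,0,0,0]]'; python3 d.py c -27 31 30 0
```

```text
time: 12.0
position: [520.6, 59.5, 145.7]
ee_rot: [-0.006, 0.997, 0.082, -0.008]
force: [0.9, -0.8, -0.5]
grip_width: 25.9
time: 12.25
position: [519.7, 56.2, 125.8]
ee_rot: [-0.005, 0.997, 0.081, -0.008]
force: [-0.1, -0.2, -0.7]
grip_width: 25.8
need cm [ 0.04  0.43 -9.58] deg [-0.5 -0.9 -1.8] | at [519.7  56.2 125.8] grip 25.8 F [-0.1 -0.2 -0.7] t 12.2
```

```bash
python3 -m inch '[[0,0.4,-4,-0.5,-0.9,-1.8],[0,0,-3,0,0,0],[0,0,0,0,0,0]]'; python3 d.py c -27 31 30 0
```

```text
time: 12.62
position: [521.9, 61.4, 57.5]
ee_rot: [-0.0, 0.998, 0.065, 0.002]
force: [0.8, 0.6, -0.1]
grip_width: 25.9
need cm [-0.19 -0.09 -2.75] deg [-0.   0.2 -0. ] | at [521.9  61.4  57.5] grip 25.9 F [ 0.8  0.6 -0.1] t 12.6
```

```bash
python3 -m inch '[[-0.2,-0.1,-1.3,0,0,0],[0,0,-1.0,0,0,0],[0,0,0,0,0,0]]'; python3 d.py c -27 31 30 0
```

```text
time: 13.0
position: [522.3, 61.0, 36.6]
ee_rot: [-0.0, 0.998, 0.065, 0.004]
force: [0.8, 0.6, -1.1]
grip_width: 26.1
need cm [-0.23 -0.06 -0.66] deg [-0.   0.5 -0.1] | at [522.3  61.   36.6] grip 26.1 F [ 0.8  0.6 -1.1] t 13.0
```

```bash
python3 -m inch '[[-0.3,0,-0.6,0,0,0],[-0.2,0,-0.3,0,0,0],[0,0,0,0,0,0]]'; python3 d.py c -27 31 30 0; python3 -m inch '[[0,0,0,0,0,0],[0,0,0,0,0,0],[0,0,0,0,0,0]]' 0.4;python3 -m inch '[[0,0,3,0,0,0],[0,0,5,0,0,0],[0,0,5,0,0,0],[0,0,4,0,0,0],[0,0,0,0,0,0]]'; python3 - <<'E'
from h import *
f=snap("wrist","w7.png"); modules(f,30)
f=snap("scene"); modules(f)
E
python3 d.py 676.4 -166.5 220 -16.8
```

```text
time: 13.38
position: [518.8, 61.0, 29.1]
ee_rot: [-0.0, 0.998, 0.065, 0.006]
force: [-1.2, -0.5, 1.1]
grip_width: 26.0
need cm [ 0.13 -0.06  0.09] deg [-0.1  0.7 -0. ] | at [518.8  61.   29.1] grip 26.0 F [-1.2 -0.5  1.1] t 13.4
time: 13.75
position: [518.9, 61.0, 29.3]
ee_rot: [-0.0, 0.998, 0.065, 0.006]
force: [0.0, 0.2, 0.7]
grip_width: 37.0
time: 14.38
position: [516.6, 60.9, 203.3]
ee_rot: [-0.0, 0.998, 0.065, 0.005]
force: [0.3, 0.2, 0.2]
grip_width: 37.2
mod uv [314. 217.] xy [515.1  62.3] long axis deg 7.5 size [16.6 43.3] ctrz0 [314. 214.]
mod uv [314. 133.] xy [578.2  70.6] long axis deg 7.5 size [17.3 42.8] ctrz0 [314. 133.]
mod uv [253. 270.] xy [ 678.5 -169.3] long axis deg 162.8 size [20.6 42.6] ctrz0 [253. 273.]
mod uv [232. 248.] xy [ 636.4 -257.8] long axis deg 174.0 size [19.9 44.2] ctrz0 [232. 251.]
mod uv [193. 180.] xy [ 454.3 -508.4] long axis deg 25.9 size [39.4 41. ] ctrz0 [191. 191.]
mod uv [219.  96.] xy [  28.9 -698.2] long axis deg 36.4 size [ 40.8 154. ] ctrz0 [181.  60.]
need cm [ 16.2  -22.73   2.09] deg [  0.    0.2 -24.3] | at [514.4  60.8 199.1] grip 37.0 F [ 0.3 -0.3  0.3] t 14.5
```

View pics/w7.png

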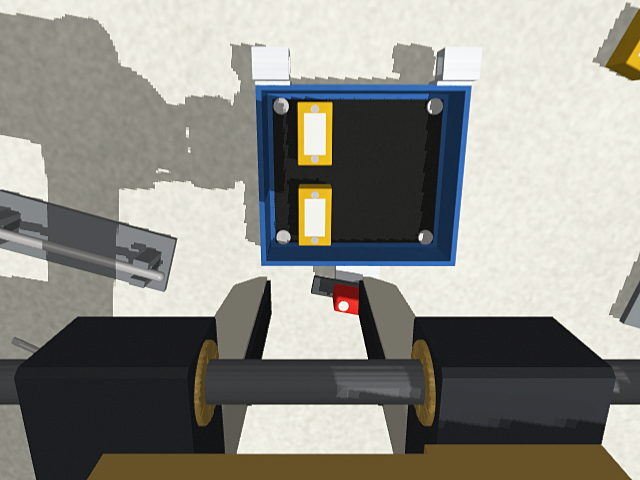

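```bash
python3 -m inch '[[3.5,-4.8,0.3,0,0,-5],[3.5,-4.8,0.3,0,0,-5],[3.5,-4.8,0.3,0,0,-5],[3.5,-4.8,0.3,0,0,-5],[2.2,-3.5,-1,0,0,-4]]' 0.6; python3 -m inch '[[0,0,-2,0,0,0],[0,0,0,0,0,0]]';python3 - <<'E'
from h import *
f=snap("wrist","w8.png"); modules(f,24)
E
python3 d.py 676.4 -166.5 150 -16.8
```

```text
time: 15.1
position: [674.5, -168.9, 189.2]
ee_rot: [-0.002, 0.989, -0.147, -0.005]
force: [0.6, -0.4, -0.6]
grip_width: 55.6
time: 15.35
position: [671.8, -170.8, 160.6]
ee_rot: [-0.003, 0.989, -0.149, -0.011]
force: [-0.4, 0.1, -0.5]
grip_width: 55.8
mod uv [449. 233.] xy [ 635.4 -256.4] long axis deg 170.2 size [17.5 43.2] ctrz0 [445. 229.]
mod uv [310. 215.] xy [ 676.6 -166.6] long axis deg 163.1 size [17.4 42.9] ctrz0 [310. 212.]
need cm [ 0.41  0.44 -1.21] deg [-0.5 -1.   0.3] | at [ 672.3 -170.9  162.1] grip 55.7 F [ 0.3 -0.1 -0.9] t 15.4
```

View pics/w8.png

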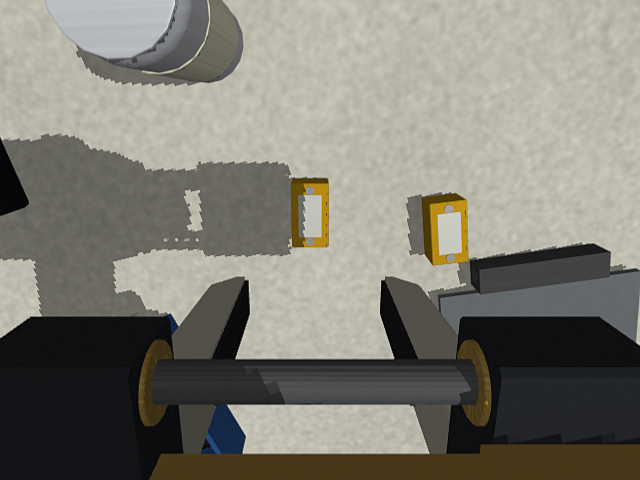

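```bash
python3 -m inch '[[0.4,0.4,-5,-0.5,-1,0],[0,0,-4,0,0,0],[0,0,0,0,0,0]]';python3 d.py 676.6 -166.6 21 -16.8; python3 -m inch '[[0,0,-2,0,0,0],[0,0,0,0,0,0]]';python3 d.py 676.6 -166.6 21 -16.8
```

```text
time: 15.78
position: [676.5, -163.2, 73.2]
ee_rot: [0.0, 0.989, -0.146, 0.001]
force: [-1.2, 0.4, 1.2]
grip_width: 55.8
need cm [ 0.01 -0.34 -5.22] deg [0.1 0.2 0. ] | at [ 676.5 -163.2   73.2] grip 55.8 F [-1.2  0.4  1.2] t 15.8
time: 16.02
position: [678.1, -162.5, 56.0]
ee_rot: [0.001, 0.989, -0.146, 0.004]
force: [-0.6, -0.6, -0.5]
grip_width: 55.7
need cm [-0.15 -0.41 -3.5 ] deg [ 0.1  0.4 -0.1] | at [ 678.1 -162.5   56. ] grip 55.7 F [-0.6 -0.6 -0.5] t 16.0
```

```bash
python3 -m inch '[[-0.2,-0.4,-2,0,0.4,0],[-0.1,0,-1.2,0,0,0],[0,0,0,0,0,0]]';python3 d.py 676.6 -166.6 21 -16.8
```

```text
time: 16.4
position: [676.6, -167.5, 24.7]
ee_rot: [0.001, 0.989, -0.146, 0.002]
force: [0.1, -0.1, -0.3]
grip_width: 55.8
need cm [-0.    0.09 -0.37] deg [ 0.2  0.2 -0.1] | at [ 676.6 -167.5   24.7] grip 55.8 F [ 0.1 -0.1 -0.3] t 16.4
```

```bash
python3 -m inch '[[0,0,-0.3,0,0,0]]'; python3 -m inch '[[0,0,0,0,0,0],[0,0,0,0,0,0],[0,0,0,0,0,0],[0,0,0,0,0,0],[0,0,0,0,0,0]]' 0 25; python3 d.py 676.6 -166.6 21 -16.8;  python3 -m inch '[[0,0,4,0,0,0],[0,0,5,0,0,0],[0,0,4,0,0,0]]';python3 d.py c 33 -31 30 0
```

```text
time: 16.52
position: [677.0, -167.8, 22.0]
ee_rot: [0.002, 0.989, -0.146, 0.002]
force: [0.2, -0.8, 0.8]
grip_width: 55.8
time: 17.15
position: [677.5, -167.9, 22.8]
ee_rot: [0.002, 0.989, -0.146, 0.003]
force: [-1.2, 1.3, -0.6]
grip_width: 25.9
need cm [-0.09  0.13 -0.18] deg [ 0.2  0.3 -0. ] | at [ 677.5 -167.9   22.8] grip 25.9 F [-1.2  1.3 -0.6] t 17.1
time: 17.52
position: [673.0, -166.4, 149.6]
ee_rot: [0.001, 0.989, -0.146, -0.003]
force: [0.8, -0.9, -0.5]
grip_width: 26.0
need cm [ -8.55  17.31 -11.96] deg [ 0.1 -0.3 24.2] | at [ 673.  -166.4  149.6] grip 26.0 F [ 0.8 -0.9 -0.5] t 17.5
```

```bash
python3 -m inch '[[-2.1,4.4,0,0,0,6],[-2.1,4.4,0,0,0,6],[-2.1,4.4,0,0,0,6],[-2.1,4.3,0,0,0,6],[0,0,-1,0,0,0]]';python3 -m inch '[[0,0,-2,0,0,0],[0,0,0,0,0,0]]'; python3 d.py c 34 -31 30 0
```

```text
time: 18.15
position: [590.2, 11.7, 147.5]
ee_rot: [0.001, 0.998, 0.069, 0.004]
force: [-0.1, -0.9, -1.1]
grip_width: 25.8
time: 18.4
position: [589.5, 10.9, 124.8]
ee_rot: [0.001, 0.998, 0.068, 0.003]
force: [-0.0, -0.7, -0.5]
grip_width: 25.8
need cm [-0.1  -0.41 -9.48] deg [ 0.1  0.4 -0.4] | at [589.5  10.9 124.8] grip 25.8 F [-0.  -0.7 -0.5] t 18.4
```

```bash
python3 -m inch '[[-0.1,-0.4,-4,0,0.4,-0.4],[0,0,-3,0,0,0],[0,0,0,0,0,0]]'; python3 d.py c 34 -31 30 0
```

```text
time: 18.77
position: [589.9, 3.6, 53.2]
ee_rot: [0.001, 0.998, 0.062, 0.0]
force: [0.1, 0.3, -0.1]
grip_width: 25.5
need cm [-0.13  0.33 -2.32] deg [0.2 0.  0.3] | at [589.9   3.6  53.2] grip 25.5 F [ 0.1  0.3 -0.1] t 18.8
```

```bash
python3 -m inch '[[-0.1,0.3,-1.2,0,0,0],[0,0,-0.9,0,0,0],[0,0,0,0,0,0]]'; python3 d.py c 34 -31 30 0
```

```text
time: 19.15
position: [591.1, 5.7, 33.7]
ee_rot: [0.002, 0.998, 0.061, 0.002]
force: [0.3, 0.3, -1.2]
grip_width: 26.0
need cm [-0.25  0.11 -0.37] deg [0.2 0.2 0.4] | at [591.1   5.7  33.7] grip 26.0 F [ 0.3  0.3 -1.2] t 19.1
```

```bash
python3 -m inch '[[-0.3,0.1,-0.5,0,0,0],[0,0,0,0,0,0]]'; python3 d.py c 34 -31 30 0; python3 -m inch '[[0,0,0,0,0,0],[0,0,0,0,0,0],[0,0,0,0,0,0]]' 0.4;python3 -m inch '[[0,0,3,0,0,0],[0,0,5,0,0,0],[0,0,5,0,0,0],[0,0,4,0,0,0],[0,0,0,0,0,0]]'; python3 - <<'E'
from h import *
f=snap("wrist","w9.png"); modules(f,30)
f=snap("scene"); modules(f)
E
python3 d.py 635.6 -256 200 -9.7
```

```text
time: 19.4
position: [588.7, 6.8, 29.5]
ee_rot: [0.002, 0.998, 0.062, 0.003]
force: [0.7, -0.9, -1.6]
grip_width: 25.8
need cm [-0.02  0.01  0.05] deg [0.2 0.3 0.4] | at [588.7   6.8  29.5] grip 25.8 F [ 0.7 -0.9 -1.6] t 19.4
time: 19.77
position: [589.5, 6.8, 30.7]
ee_rot: [0.002, 0.998, 0.062, 0.004]
force: [-0.4, 0.4, 0.1]
grip_width: 37.1
time: 20.4
position: [587.7, 6.9, 205.5]
ee_rot: [0.002, 0.998, 0.062, 0.003]
force: [1.2, -0.5, 0.2]
grip_width: 37.4
mod uv [234. 216.] xy [578.5  70.8] long axis deg 7.8 size [17.7 42.8] ctrz0 [236. 213.]
mod uv [314. 214.] xy [587.4   8.2] long axis deg 6.6 size [17.5 43.5] ctrz0 [314. 212.]
mod uv [232. 248.] xy [ 636.4 -257.8] long axis deg 174.0 size [19.9 44.2] ctrz0 [232. 251.]
mod uv [193. 180.] xy [ 454.3 -508.4] long axis deg 25.9 size [39.4 41. ] ctrz0 [191. 191.]
mod uv [219.  96.] xy [  31.1 -700.9] long axis deg 41.6 size [ 38.9 152.3] ctrz0 [181.  61.]
need cm [  5.   -26.3   -0.11] deg [  0.2  -0.  -16.8] | at [585.6   7.  201.1] grip 37.1 F [-0.4 -0.5 -0.8] t 20.5
```

View pics/w9.png

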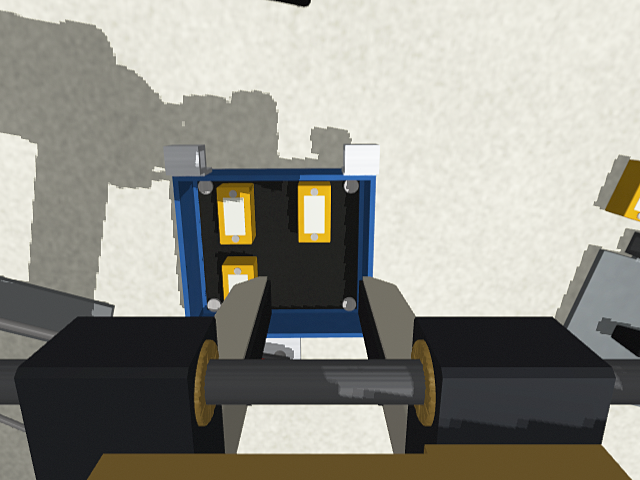

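```bash
python3 -m inch '[[1,-5.3,0,0,0,-3.4],[1,-5.3,0,0,0,-3.4],[1,-5.3,0,0,0,-3.4],[1,-5.3,0,0,0,-3.4],[1,-5,0,0,0,-3.2]]' 0.5; python3 -m inch '[[0,0,-2,0,0,0],[0,0,0,0,0,0],[0,0,0,0,0,0]]';python3 - <<'E'
from h import *
import pickle
f=snap("wrist","w10.png"); modules(f,24); pickle.dump(f,open("w10.pkl","wb"))
E
python3 d.py 640 -256.5 100 -9.7
```

```text
time: 21.12
position: [631.2, -256.3, 189.3]
ee_rot: [-0.002, 0.996, -0.086, -0.008]
force: [0.2, 0.9, 0.2]
grip_width: 46.7
time: 21.5
position: [628.1, -257.6, 162.0]
ee_rot: [-0.004, 0.996, -0.087, -0.012]
force: [-0.5, -0.1, -0.2]
grip_width: 46.3
mod uv [314. 209.] xy [ 635.6 -255.8] long axis deg 170.4 size [17.4 42.8] ctrz0 [314. 206.]
need cm [ 1.21  0.07 -6.17] deg [-0.6 -1.4  0.3] | at [ 627.9 -257.2  161.7] grip 46.1 F [-1.  -0.7 -0.5] t 21.6
```

View pics/w10.png

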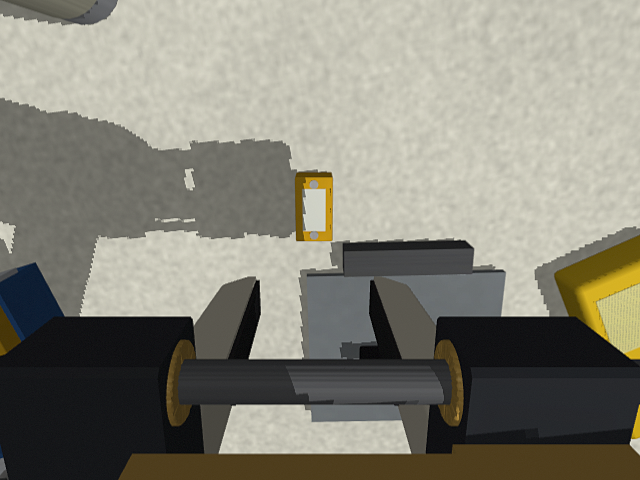

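```bash
python3 -m inch '[[1.2,0,-5,-0.6,-1.4,0],[0,0,-4,0,0,0],[0,0,0,0,0,0]]';python3 d.py 640.5 -256.8 21 -9.7; python3 -m inch '[[0,0,-2,0,0,0],[0,0,0,0,0,0]]';python3 d.py 640.5 -256.8 21 -9.7
```

```text
time: 21.92
position: [642.1, -253.8, 73.4]
ee_rot: [0.001, 0.996, -0.085, 0.003]
force: [0.1, 0.3, 0.4]
grip_width: 46.6
need cm [-0.16 -0.3  -5.24] deg [0.2 0.3 0. ] | at [ 642.1 -253.8   73.4] grip 46.6 F [0.1 0.3 0.4] t 21.9
time: 22.18
position: [644.0, -253.5, 56.0]
ee_rot: [0.002, 0.996, -0.084, 0.005]
force: [-0.9, 0.3, -0.8]
grip_width: 46.4
need cm [-0.35 -0.33 -3.5 ] deg [ 0.3  0.5 -0.1] | at [ 644.  -253.5   56. ] grip 46.4 F [-0.9  0.3 -0.8] t 22.2
```

```bash
python3 -m inch '[[-0.4,-0.3,-2,0,0.5,0],[-0.1,0,-1.2,0,0,0],[0,0,0,0,0,0]]';python3 d.py 640.5 -256.8 21 -9.7
```

```text
time: 22.55
position: [640.0, -257.6, 24.4]
ee_rot: [0.003, 0.996, -0.084, 0.002]
force: [-0.3, 0.2, 0.1]
grip_width: 46.5
need cm [ 0.05  0.08 -0.34] deg [ 0.4  0.2 -0.1] | at [ 640.  -257.6   24.4] grip 46.5 F [-0.3  0.2  0.1] t 22.6
```

```bash
python3 -m inch '[[0,0,-0.3,0,0,0]]'; python3 -m inch '[[0,0,0,0,0,0],[0,0,0,0,0,0],[0,0,0,0,0,0],[0,0,0,0,0,0],[0,0,0,0,0,0]]' 0 25; python3 d.py 635.6 -255.8 21 -9.7;  python3 -m inch '[[0,0,4,0,0,0],[0,0,5,0,0,0],[0,0,4,0,0,0]]';python3 d.py c -28 -31 30 0
```

```text
time: 22.68
position: [640.4, -257.9, 21.7]
ee_rot: [0.003, 0.996, -0.084, 0.002]
force: [0.3, -0.1, 0.1]
grip_width: 46.2
time: 23.3
position: [640.9, -258.1, 22.6]
ee_rot: [0.003, 0.996, -0.084, 0.003]
force: [-0.3, -0.7, -0.8]
grip_width: 25.7
need cm [-0.53  0.23 -0.16] deg [ 0.4  0.3 -0. ] | at [ 640.9 -258.1   22.6] grip 25.7 F [-0.3 -0.7 -0.8] t 23.3
time: 23.68
position: [636.7, -256.0, 149.5]
ee_rot: [0.001, 0.996, -0.084, -0.002]
force: [-0.2, -0.7, -0.4]
grip_width: 26.2
need cm [-10.96  25.49 -11.95] deg [ 0.2 -0.3 17.1] | at [ 636.7 -256.   149.5] grip 26.2 F [-0.2 -0.7 -0.4] t 23.7
```

```bash
python3 -m inch '[[-2.2,5.1,0,0,0,3.4],[-2.2,5.1,0,0,0,3.4],[-2.2,5.1,0,0,0,3.4],[-2.2,5.1,0,0,0,3.4],[-2.2,5.1,0,0,0,3.5]]';python3 -m inch '[[0,0,-2,0,0,0],[0,0,0,0,0,0]]'; python3 d.py c -27 -31 30 0
```

```text
time: 24.3
position: [527.5, 0.4, 156.8]
ee_rot: [0.003, 0.998, 0.066, 0.005]
force: [1.9, 0.7, -0.4]
grip_width: 25.7
time: 24.55
position: [526.1, 4.4, 137.2]
ee_rot: [0.003, 0.998, 0.07, 0.005]
force: [-0.6, -0.6, -0.6]
grip_width: 26.1
need cm [  0.19  -0.54 -10.72] deg [ 0.3  0.6 -0.5] | at [526.1   4.4 137.2] grip 26.1 F [-0.6 -0.6 -0.6] t 24.6
```

```bash
python3 -m inch '[[0.2,-0.5,-4,0.3,0.6,-0.5],[0,0,-4,0,0,0],[0,0,0,0,0,0]]'; python3 d.py c -27 -31 30 0
```

```text
time: 24.92
position: [530.9, -2.2, 59.2]
ee_rot: [0.0, 0.998, 0.064, 0.003]
force: [0.6, -0.1, 0.2]
grip_width: 25.6
need cm [-0.29  0.11 -2.92] deg [-0.   0.3  0.1] | at [530.9  -2.2  59.2] grip 25.6 F [ 0.6 -0.1  0.2] t 24.9
```

```bash
python3 -m inch '[[-0.3,0.1,-1.5,0,0,0],[0,0,-1,0,0,0],[0,0,0,0,0,0]]'; python3 d.py c -27 -31 30 0
```

```text
time: 25.3
position: [530.8, -2.1, 37.1]
ee_rot: [0.001, 0.998, 0.064, 0.005]
force: [-0.6, -0.8, -0.7]
grip_width: 25.6
need cm [-0.28  0.1  -0.71] deg [0.  0.6 0.1] | at [530.8  -2.1  37.1] grip 25.6 F [-0.6 -0.8 -0.7] t 25.3
```

```bash
python3 -m inch '[[-0.3,0.1,-0.6,0,0,0],[-0.2,0,-0.3,0,0,0],[0,0,0,0,0,0]]'; python3 d.py c -27 -31 30 0; python3 -m inch '[[0,0,0,0,0,0],[0,0,0,0,0,0],[0,0,0,0,0,0]]' 0.4;python3 -m inch '[[0,0,3,0,0,0],[0,0,5,0,0,0],[0,0,5,0,0,0],[0,0,4,0,0,0],[0,0,0,0,0,0]]'; python3 - <<'E'
from h import *
import pickle
f=snap("wrist","w11.png"); modules(f,30); pickle.dump(f,open("w11.pkl","wb"))
E
python3 d.py 635.6 -256 200 -9.7
```

```text
time: 25.68
position: [526.5, -1.0, 28.9]
ee_rot: [0.001, 0.998, 0.064, 0.007]
force: [-1.5, -0.0, 0.2]
grip_width: 25.8
need cm [ 0.15 -0.01  0.11] deg [0.  0.7 0.1] | at [526.5  -1.   28.9] grip 25.8 F [-1.5 -0.   0.2] t 25.7
time: 26.05
position: [527.2, -1.0, 29.7]
ee_rot: [0.001, 0.998, 0.064, 0.007]
force: [-0.0, -0.1, -0.2]
grip_width: 37.3
time: 26.68
position: [525.5, -0.9, 204.7]
ee_rot: [0.001, 0.998, 0.064, 0.007]
force: [0.3, 0.1, -0.4]
grip_width: 37.0
mod uv [314. 220.] xy [5.213e+02 3.000e-01] long axis deg 7.6 size [17.4 42.9] ctrz0 [314. 218.]
mod uv [235. 218.] xy [515.   62.4] long axis deg 7.2 size [17.8 42.7] ctrz0 [237. 215.]
mod uv [230. 135.] xy [578.1  70.7] long axis deg 7.2 size [17.5 43. ] ctrz0 [232. 134.]
mod uv [315. 134.] xy [587.5   8.4] long axis deg 7.3 size [17.4 43. ] ctrz0 [314. 133.]
need cm [ 11.12 -25.52  -0.25] deg [  0.1   0.6 -17. ] | at [524.4  -0.8 202.5] grip 37.2 F [-0.8  0.6 -0.2] t 26.7
```

View pics/w11.png

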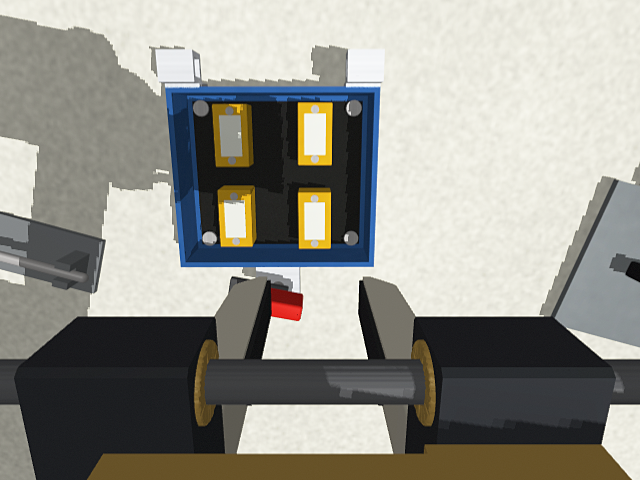

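```bash
python3 -m inch '[[0.4,-5.5,1,0,0,-3.4],[0.4,-5.5,1,0,0,-3.4],[0.4,-5.5,1,0,0,-3.4],[0.4,-5.5,1,0,0,-3.4],[0,-1.5,1,0,0,-1.5]]' 0.6; python3 -m inch '[[0,0,0,0,0,0],[0,0,0,0,0,0],[0,0,0,0,0,0]]';python3 - <<'E'
from h import *
import pickle
f=snap("wrist","w12.png");  pickle.dump(f,open("w12.pkl","wb"))
E
python3 d.py 560 -240 200 -9.7
```

```text
time: 27.35
position: [536.1, -239.0, 243.6]
ee_rot: [-0.002, 0.998, -0.07, -0.001]
force: [-0.5, 0.7, -0.0]
grip_width: 55.9
time: 27.72
position: [535.4, -236.6, 240.9]
ee_rot: [-0.003, 0.998, -0.069, -0.003]
force: [-0.4, -0.1, -0.2]
grip_width: 56.0
need cm [ 2.46 -0.34 -4.08] deg [-0.4 -0.3 -1.8] | at [ 535.4 -236.6  240.8] grip 55.8 F [-0.1  0.9  0.9] t 27.8
```

View pics/w12.png

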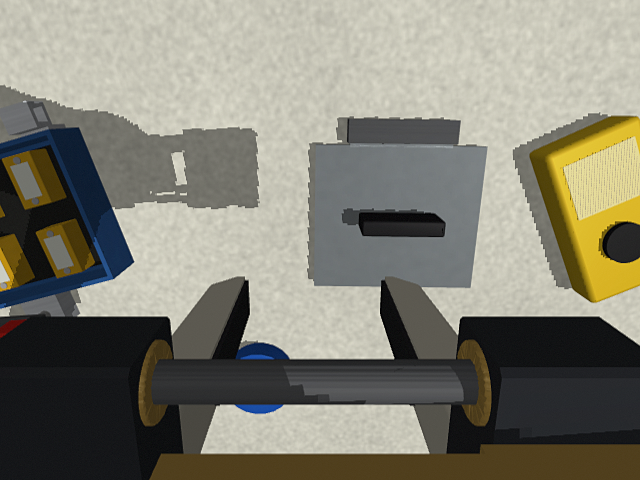

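```bash
python3 -m inch '[[-4,0,0,0,0,0],[-4,0,0,0,0,0],[0,0,0,0,0,0],[0,0,0,0,0,0]]'; python3 - <<'E'
from h import *
import pickle
print(np.degrees(get_obs()["qpos"]).round(0))
g=snap("wrist","w13.png");pickle.dump(g,open("w13.pkl","wb"))
f=pickle.load(open("w12.pkl","rb"))
hsv=cv2.cvtColor(f["bgr"],cv2.COLOR_BGR2HSV)
for p in((400,180),(330,250),(450,260),(400,133),(400,115),(500,200),(410,150),(400,230),(400,217)): print(p,hsv[p[1],p[0]])
E
```

```text
time: 28.28
position: [454.3, -232.5, 239.3]
ee_rot: [-0.004, 0.998, -0.065, -0.004]
force: [0.0, -0.2, 0.7]
grip_width: 55.8
[-33.  -6.  99.   0.  88.  65.]
(400, 180) [ 99  14 124]
(330, 250) [ 99  15 116]
(450, 260) [100  19 122]
(400, 133) [90  3 77]
(400, 115) [ 24  20 192]
(500, 200) [ 28  21 210]
(410, 150) [ 96  10 123]
(400, 230) [135  15  34]
(400, 217) [150  23  11]
```

View pics/w13.png

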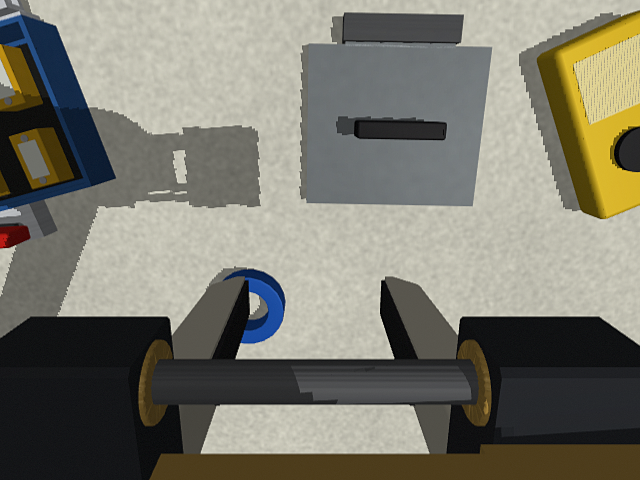

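```bash
python3 - <<'E'
from h import *
import pickle
for nm,roi in(("w12",(300,135,500,292)),("w13",(295,38,500,212))):
    f=pickle.load(open(nm+".pkl","rb"))
    x0,y0,x1,y1=roi
    m=mask(f,(85,8,95),(112,60,170)); k=np.zeros_like(m);k[y0:y1,x0:x1]=m[y0:y1,x0:x1]
    k=cv2.morphologyEx(k,cv2.MORPH_OPEN,np.ones((3,3)))
    pts=np.argwhere(k>0)[:,::-1]
    h=cv2.convexHull(pts.astype(np.int32)); ap=cv2.approxPolyDP(h,5,True)[:,0]
    print(nm,ap.tolist())
    for z in(6,13): 
        r=cv2.minAreaRect(onz(f,pts,z)[:,:2].astype(np.float32)); print(z,r)
    hs=mask(f,(0,0,0),(180,255,50)); k=np.zeros_like(m);k[y0+20:y1-20,x0+20:x1-20]=hs[y0+20:y1-20,x0+20:x1-20]
    b,l=blobs(k,200); 
    for i,s,c in b:
        p=np.argwhere(l==i)[:,::-1];print("handle",s,c,[cv2.minAreaRect(onz(f,p,z)[:,:2].astype(np.float32)) for z in(45,52)])
    cv2.imwrite(f"pics/{nm}c.png",cv2.resize(f["bgr"][y0-30:y1+10,x0-10:x1+10],None,fx=3,fy=3,interpolation=cv2.INTER_NEAREST))
E
```

```text
w12 [[486, 147], [469, 287], [314, 284], [316, 145]]
6 ((505.19415283203125, -306.27777099609375), (152.1792755126953, 136.70208740234375), 81.43783569335938)
13 ((507.09954833984375, -305.18572998046875), (149.40159606933594, 134.20687866210938), 81.43783569335938)
handle [ 358  212   87   25 1993] [400.75263422 224.04616157] [((510.0107421875, -303.94970703125), (72.86905670166016, 20.853668212890625), 82.18562316894531), ((512.0339965820312, -302.78125), (71.38850402832031, 20.429948806762695), 82.18539428710938)]
w13 [[491, 48], [471, 205], [307, 202], [309, 44]]
6 ((506.7797546386719, -306.47052001953125), (152.3134307861328, 137.01292419433594), 81.4310531616211)
13 ((507.1811218261719, -305.2890930175781), (149.52133178710938, 134.50137329101562), 81.43109893798828)
handle [ 354  120   93   20 1712] [399.32184579 129.47254673] [((506.5829772949219, -304.0087890625), (72.22560119628906, 14.526698112487793), 82.4837417602539), ((507.0339050292969, -302.743408203125), (70.75091552734375, 14.230123519897461), 82.48502349853516)]
```

View pics/w13c.png

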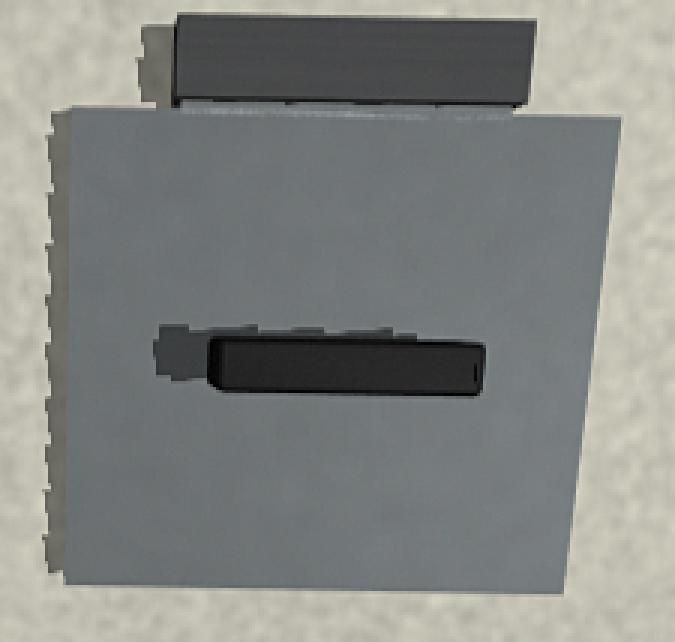

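```bash
python3 -m inch '[[1,-1.4,-1,0,0,10],[1,-1.4,-1,0,0,10],[1,-1.4,-1,0,0,10],[1,-1.4,-1,0,0,10],[1,-1.4,-1,0,0,10]]' 0.5; python3 -m inch '[[0,0,-1,0,0,10],[0,0,-1,0,0,10],[0,0,-1,0,0,10],[0,0,-1,0,0,9],[0,0,0,0,0,0]]'; python3 d.py 507.1 -304.2 36 81.5
```

```text
time: 28.95
position: [511.3, -303.1, 189.3]
ee_rot: [-0.001, 0.926, 0.377, -0.003]
force: [0.1, 0.2, -0.3]
grip_width: 46.4
time: 29.58
position: [516.2, -302.5, 145.1]
ee_rot: [-0.002, 0.738, 0.675, -0.003]
force: [0.3, 0.5, 0.6]
grip_width: 46.5
need cm [ -0.91  -0.17 -10.91] deg [ 0.1 -0.4 -3.4] | at [ 516.2 -302.5  145.1] grip 46.5 F [0.3 0.5 0.6] t 29.6
```

```bash
python3 -m inch '[[-0.9,-0.2,-3.5,0,0,-3.4],[0,0,-1.5,0,0,0],[0,0,0,0,0,0]]'; python3 d.py 507.1 -304.2 36 81.5; python3 - <<'E'
from h import *
snap("wrist","w14.png")
E
```

```text
time: 29.95
position: [510.0, -304.8, 96.1]
ee_rot: [0.0, 0.76, 0.65, -0.002]
force: [0.1, -0.2, 0.4]
grip_width: 46.8
need cm [-0.29  0.06 -6.01] deg [ 0.2 -0.2  0.5] | at [ 510.  -304.8   96.1] grip 46.8 F [ 0.1 -0.2  0.4] t 29.9
```

View pics/w14.png

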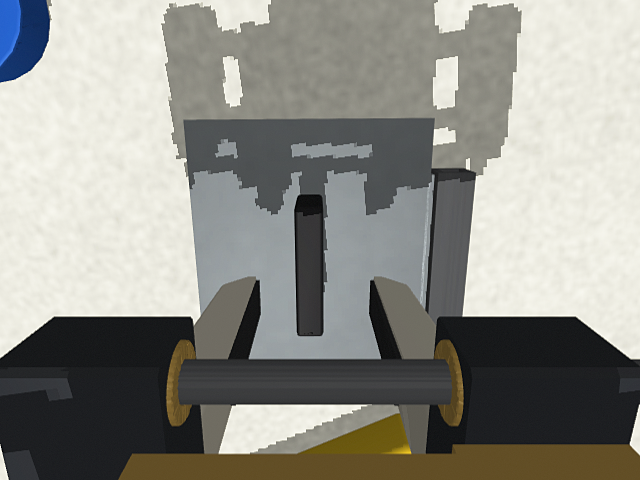

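```bash
python3 -m inch '[[-0.3,0,-2.5,0,0,0.5],[0,0,-1.5,0,0,0],[0,0,0,0,0,0]]'; python3 d.py 507.1 -304.2 37 81.5
```

```text
time: 30.38
position: [510.5, -306.6, 60.4]
ee_rot: [0.004, 0.757, 0.653, -0.001]
force: [-0.2, -0.0, 0.5]
grip_width: 46.8
need cm [-0.34  0.24 -2.34] deg [ 0.4  0.2 -0. ] | at [ 510.5 -306.6   60.4] grip 46.8 F [-0.2 -0.   0.5] t 30.4
```

```bash
python3 -m inch '[[-0.4,0.2,-1.2,0.3,0,0],[-0.1,0.1,-1.1,0,0,0],[0,0,0,0,0,0]]'; python3 d.py 507.1 -304.2 37 81.5
```

```text
time: 30.75
position: [506.4, -304.1, 37.9]
ee_rot: [0.003, 0.758, 0.653, 0.001]
force: [0.2, 0.0, -0.5]
grip_width: 46.3
need cm [ 0.07 -0.01 -0.09] deg [ 0.2  0.3 -0. ] | at [ 506.4 -304.1   37.9] grip 46.3 F [ 0.2  0.  -0.5] t 30.8
```

```bash
python3 -m inch '[[0,0,0,0.2,0.3,0],[0,0,0,0,0,0],[0,0,0,0,0,0],[0,0,0,0,0,0],[0,0,0,0,0,0]]' 0 55; python3 -m inch '[[0,0,0,0,0,0],[0,0,0,0,0,0]]'; python3 d.py 507.1 -304.2 37 81.5
```

```text
time: 31.38
position: [507.0, -304.6, 38.9]
ee_rot: [0.0, 0.758, 0.653, 0.0]
force: [0.9, 0.1, -2.1]
grip_width: 13.7
time: 31.62
position: [507.0, -304.6, 38.9]
ee_rot: [0.0, 0.758, 0.653, 0.0]
force: [-0.2, 0.8, -0.9]
grip_width: 13.5
need cm [ 0.01  0.04 -0.19] deg [ 0.  0. -0.] | at [ 507.  -304.6   38.9] grip 13.5 F [-0.2  0.8 -0.9] t 31.6
```

```bash
python3 -m inch '[[0,0,2,0,0,0],[0,0,4,0,0,0],[0,0,4,0,0,0],[0,0,3,0,0,0]]'; python3 d.py c 0 0 77 90
```

```text
time: 32.12
position: [503.6, -302.1, 171.5]
ee_rot: [-0.004, 0.758, 0.653, -0.001]
force: [-0.0, -1.3, -3.8]
grip_width: 14.2
need cm [ 4.72 33.53 -9.45] deg [-0.2 -0.4 15.9] | at [ 503.6 -302.1  171.5] grip 14.2 F [-0.  -1.3 -3.8] t 32.1
```

```bash
python3 -m inch '[[0.6,4.2,0,0,0,2],[0.6,4.2,0,0,0,2],[0.6,4.2,0,0,0,2],[0.6,4.2,0,0,0,2],[0.6,4.2,0,0,0,2]]'; python3 -m inch '[[0.6,4.2,0,0,0,2],[0.6,4.2,0,0,0,2],[0.4,3,0,0,0,2],[0,0,0,0,0,0],[0,0,0,0,0,0]]';python3 d.py c 0 0 77 90; python3 - <<'E'
from h import *
snap("wrist","w15.png");snap("side","s15.png")
E
```

```text
time: 32.75
position: [535.5, -90.7, 183.1]
ee_rot: [0.002, 0.698, 0.716, 0.001]
force: [0.8, 0.6, -3.5]
grip_width: 13.7
time: 33.38
position: [551.4, 30.0, 189.1]
ee_rot: [0.004, 0.657, 0.754, 0.002]
force: [0.3, -1.2, -2.5]
grip_width: 13.5
need cm [ -0.06   0.32 -11.21] deg [ 0.1  0.5 -0.5] | at [551.4  30.  189.1] grip 13.5 F [ 0.3 -1.2 -2.5] t 33.4
```

View pics/w15.png

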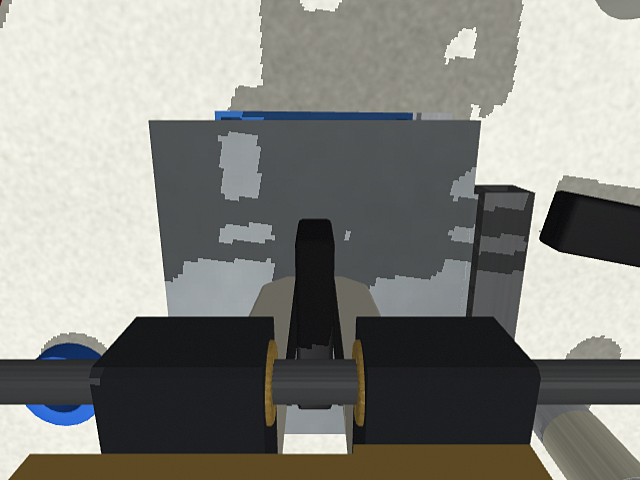

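View pics/s15.png

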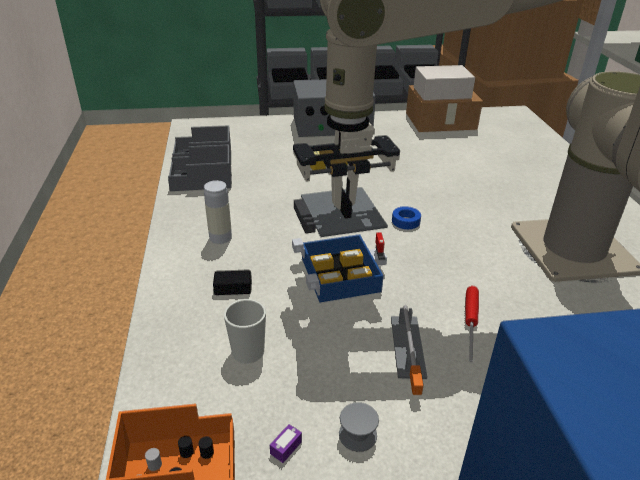

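```bash
cat > lid.py <<'E'
from h import *
from d import *
def lidcheck(save=None):
    f=snap("wrist",save); o=get_obs(); z=o["position"][2]-25.9
    hsv=cv2.cvtColor(f["bgr"],cv2.COLOR_BGR2HSV)
    T=q2R(o["ee_rot"])
    # predicted corners in tool frame if centred: lid y along tool x; lid x along -tool y or +
    for s,(lx,ly) in zip("fl fr".split(),((-66.5,75),(66.5,75))):
        P=o["position"]+T[:,0]*ly+np.array([T[1,0],-T[0,0],0])*lx; P[2]=z
        print(s,"pred px",proj(f,P)[0].round(1))
    return f,z,o
E
python3 - <<'E'
from lid import *
f,z,o=lidcheck()
for c in((149.5,121),(480.5,121)):
    p=onz(f,c,z)[0]; print(p.round(1),w2c(*p[:2]).round(1))
print("tcp case",w2c(*o["position"][:2]))
cv2.imwrite("pics/c15.png",cv2.resize(f["bgr"][90:200,130:330],None,fx=3.5,fy=3.5,interpolation=cv2.INTER_NEAREST))
cv2.imwrite("pics/c15b.png",cv2.resize(f["bgr"][90:200,400:600],None,fx=3.5,fy=3.5,interpolation=cv2.INTER_NEAREST))
E
```

```text
fl pred px [147.2 117.9]
fr pred px [480.2 117.9]
[476.3  93.5 162.7] [-66.1  69.4]
[607.5 111.6 162.7] [66.4 70.4]
tcp case [ 0.16953357 -3.91918081]
```

View pics/c15.png

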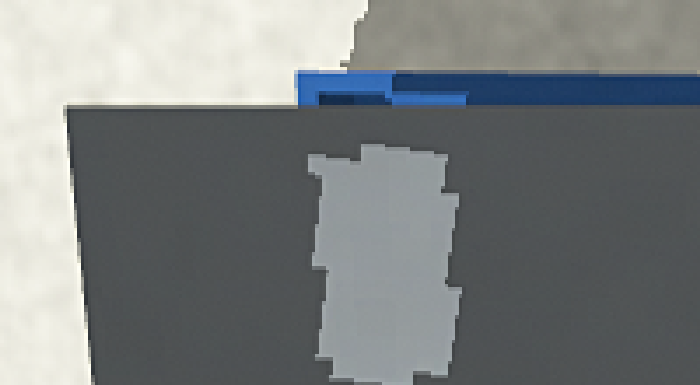

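View pics/c15b.png

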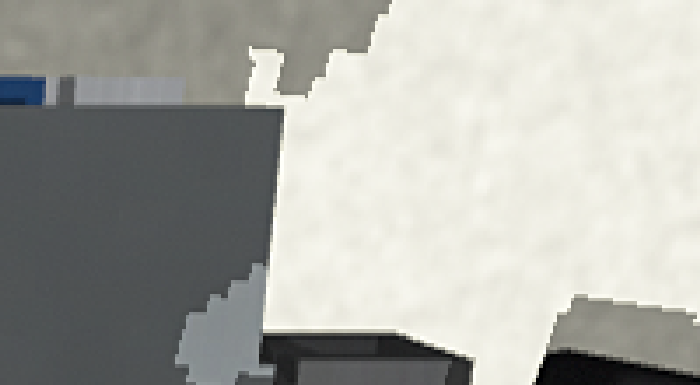

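```bash
python3 -m inch '[[0,0.4,-4,0,0.5,-0.5],[0,0,-3,0,0,0],[0,0,0,0,0,0],[0,0,0,0,0,0]]'; python3 d.py c 0 1 77 90
```

```text
time: 34.02
position: [552.5, 29.9, 119.5]
ee_rot: [0.002, 0.663, 0.749, 0.0]
force: [0.1, -0.3, -3.2]
grip_width: 13.6
need cm [-0.18  0.43 -4.25] deg [0.1 0.1 0.4] | at [552.5  29.9 119.5] grip 13.6 F [ 0.1 -0.3 -3.2] t 34.0
```

```bash
python3 -m inch '[[-0.2,0.5,-1.5,0,0,0.4],[0,0.1,-1,0,0,0],[0,0,0,0,0,0],[0,0,0,0,0,0]]'; python3 d.py c 0 1 77 90;python3 - <<'E'
from lid import *
f,z,o=lidcheck("w16.png")
E
```

```text
time: 34.52
position: [552.0, 36.1, 95.7]
ee_rot: [0.003, 0.66, 0.751, 0.002]
force: [-0.4, -0.4, -2.2]
grip_width: 13.6
need cm [-0.13 -0.19 -1.87] deg [0.1 0.4 0. ] | at [552.   36.1  95.7] grip 13.6 F [-0.4 -0.4 -2.2] t 34.5
fl pred px [147.2 117.4]
fr pred px [480.9 117.4]
```

View pics/w16.png

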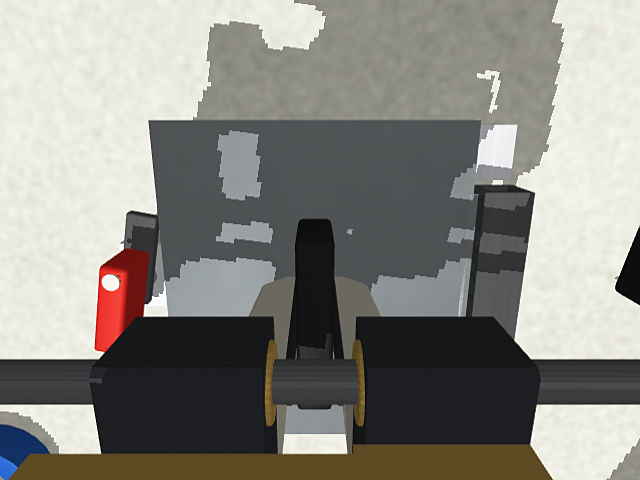

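```bash
python3 -m inch '[[-0.2,-0.2,-0.8,0,0.3,0],[-0.1,0,-0.4,0,0,0],[0,0,0,0,0,0]]'; python3 d.py c 0 1 77 90; python3 - <<'E'
from lid import *
print(w2c(*get_obs()["position"][:2]))
E
```

```text
time: 34.95
position: [549.0, 33.8, 83.2]
ee_rot: [0.001, 0.66, 0.751, -0.0]
force: [-0.3, -0.4, -3.0]
grip_width: 13.3
need cm [ 0.17  0.04 -0.62] deg [0.1 0.1 0. ] | at [549.   33.8  83.2] grip 13.3 F [-0.3 -0.4 -3. ] t 35.0
[-1.72808797  0.84088389]
```

```bash
python3 -m inch '[[0.2,0,-0.1,0,0,0],[0.1,0,0,0,0,0]]'; python3 d.py c 0 1 77 90
```

```text
time: 35.2
position: [552.2, 33.8, 82.2]
ee_rot: [0.001, 0.66, 0.751, -0.0]
force: [-0.3, 0.2, -3.6]
grip_width: 13.8
need cm [-0.15  0.04 -0.52] deg [0.1 0.1 0. ] | at [552.2  33.8  82.2] grip 13.8 F [-0.3  0.2 -3.6] t 35.2
```

```bash
python3 -m inch '[[-0.1,0,-0.2,0,0,0],[-0.05,0,-0.2,0,0,0],[0,0,0,0,0,0]]'; python3 d.py c 0 1 76 90
```

```text
time: 35.58
position: [550.9, 33.8, 78.2]
ee_rot: [0.001, 0.66, 0.751, -0.0]
force: [-0.2, 0.7, -3.5]
grip_width: 13.5
need cm [-0.02  0.04 -0.22] deg [0.1 0.1 0. ] | at [550.9  33.8  78.2] grip 13.5 F [-0.2  0.7 -3.5] t 35.6
```

```bash
python3 -m inch '[[0,0,-0.2,0,0,0],[0,0,-0.1,0,0,0],[0,0,0,0,0,0]]'; python3 d.py c 0 1 76 90
```

```text
time: 35.95
position: [551.0, 33.9, 76.0]
ee_rot: [0.001, 0.66, 0.751, 0.0]
force: [-0.3, 0.1, -2.8]
grip_width: 13.8
need cm [-0.04  0.03  0.  ] deg [0.1 0.1 0. ] | at [551.   33.9  76. ] grip 13.8 F [-0.3  0.1 -2.8] t 36.0
```

```bash
python3 -m inch '[[0,0,-0.2,0,0,0],[0,0,0,0,0,0]]'; python3 d.py c 0 1 76 90;python3 -m inch '[[0,0,-0.2,0,0,0],[0,0,0,0,0,0]]'; python3 d.py c 0 1 76 90; python3 - <<'E'
from lid import *
f=snap("wrist","w17.png"); snap("side","s17.png")
E
```

```text
time: 36.2
position: [551.4, 33.9, 76.2]
ee_rot: [0.002, 0.66, 0.751, 0.0]
force: [0.1, -0.5, -3.0]
grip_width: 13.5
need cm [-0.07  0.03 -0.02] deg [0.1 0.2 0. ] | at [551.4  33.9  76.2] grip 13.5 F [ 0.1 -0.5 -3. ] t 36.2
time: 36.45
position: [551.8, 33.9, 76.0]
ee_rot: [0.002, 0.66, 0.751, 0.0]
force: [-0.9, -0.3, -2.3]
grip_width: 13.9
need cm [-0.12  0.03 -0.  ] deg [ 0.1  0.2 -0. ] | at [551.8  33.9  76. ] grip 13.9 F [-0.9 -0.3 -2.3] t 36.5
```

View pics/w17.png

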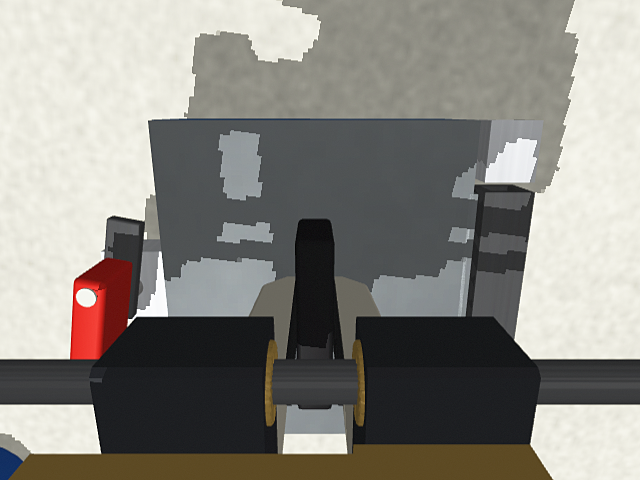

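```bash
python3 -m inch '[[-0.1,0,-0.4,0,0,0],[0,0,0,0,0,0]]'; python3 d.py c 0 1 76 90;python3 -m inch '[[0,0,-0.4,0,0,0],[0,0,0,0,0,0]]'; python3 d.py c 0 1 76 90
```

```text
time: 36.8
position: [552.4, 33.9, 76.6]
ee_rot: [0.003, 0.66, 0.752, 0.001]
force: [-0.5, 0.9, -3.8]
grip_width: 13.5
need cm [-0.17  0.03 -0.06] deg [ 0.1  0.4 -0. ] | at [552.4  33.9  76.6] grip 13.5 F [-0.5  0.9 -3.8] t 36.8
time: 37.05
position: [553.0, 33.8, 76.0]
ee_rot: [0.003, 0.66, 0.752, 0.001]
force: [-1.6, 0.1, -2.0]
grip_width: 13.8
need cm [-0.23  0.04 -0.  ] deg [ 0.1  0.4 -0. ] | at [553.   33.8  76. ] grip 13.8 F [-1.6  0.1 -2. ] t 37.0
```

```bash
python3 -m inch '[[-0.2,0,-0.5,0,0,0]]'; python3 -m inch '[[-0.1,0,-0.5,0,0,0]]';python3 d.py c 0 1 76 90
```

```text
time: 37.17
position: [553.2, 33.8, 75.6]
ee_rot: [0.005, 0.66, 0.752, 0.003]
force: [-21.9, 0.8, 62.6]
grip_width: 13.3
time: 37.3
position: [553.2, 33.8, 75.7]
ee_rot: [0.006, 0.66, 0.752, 0.003]
force: [-28.1, 0.6, 53.0]
grip_width: 13.6
need cm [-0.26  0.04  0.03] deg [ 0.2  0.7 -0. ] | at [553.2  33.8  75.7] grip 13.6 F [-28.1   0.6  53. ] t 37.3
```

```bash
python3 -m inch '[[-0.3,0,0.1,0,0,0],[-0.1,0,0.05,0,-0.3,0],[0,0,0,0,0,0]]';python3 d.py c 0 1 76 90;python3 - <<'E'
from lid import *
f=snap("wrist","w18.png")
E
```

```text
time: 37.67
position: [549.7, 33.7, 76.7]
ee_rot: [0.009, 0.66, 0.752, 0.005]
force: [0.3, 0.1, 1.1]
grip_width: 13.6
need cm [ 0.1   0.05 -0.07] deg [ 0.2  1.1 -0. ] | at [549.7  33.7  76.7] grip 13.6 F [0.3 0.1 1.1] t 37.7
```

View pics/w18.png

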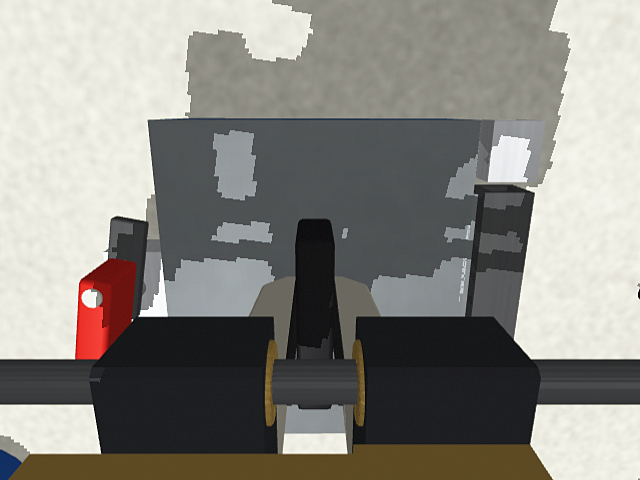

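```bash
python3 -m inch '[[0.1,0,0,0.2,1.1,0],[0,0,-0.1,0,0,0]]';python3 d.py c 0 1 76 90; python3 -m inch '[[0,0,-0.1,0,0,0]]';python3 d.py c 0 1 76 90
```

```text
time: 37.98
position: [550.3, 33.7, 75.7]
ee_rot: [-0.001, 0.66, 0.752, -0.001]
force: [-10.0, -0.5, 18.7]
grip_width: 14.0
need cm [0.04 0.05 0.03] deg [-0.  -0.1 -0. ] | at [550.3  33.7  75.7] grip 14.0 F [-10.   -0.5  18.7] t 38.0
time: 38.1
position: [550.3, 33.7, 75.8]
ee_rot: [-0.002, 0.659, 0.752, -0.001]
force: [-10.6, 1.5, 14.2]
grip_width: 13.7
need cm [0.04 0.04 0.02] deg [-0.  -0.2 -0. ] | at [550.3  33.7  75.8] grip 13.7 F [-10.6   1.5  14.2] t 38.1
```

```bash
python3 -m inch '[[0,0,0,0,0,0],[0,0,0,0,0,0],[0,0,0,0,0,0]]' 0.4;python3 -m inch '[[0,0,2,0,0,0],[0,0,5,0,0,0],[0,0,5,0,0,0],[0,0,5,0,0,0],[0,0,0,0,0,0]]';python3 -m inch '[[0,-4,0,0,0,0],[0,-4,0,0,0,0],[0,0,0,0,0,0],[0,0,0,0,0,0]]'; python3 - <<'E'
from lid import *
import pickle
f=snap("wrist","w19.png");pickle.dump(f,open("w19.pkl","wb"))
f=snap("scene"); pickle.dump(f,open("sc19.pkl","wb"));cv2.imwrite("pics/sc19.png",cv2.resize(f["bgr"][190:340,250:510],None,fx=3,fy=3))
f=snap("side"); pickle.dump(f,open("sd19.pkl","wb"))
cv2.imwrite("pics/sd19.png",cv2.resize(f["bgr"][200:400,260:460],None,fx=3,fy=3))
E
```

```text
time: 38.48
position: [551.1, 33.6, 75.8]
ee_rot: [-0.001, 0.66, 0.752, -0.001]
force: [0.2, -0.0, 0.3]
grip_width: 36.3
time: 39.1
position: [549.9, 33.6, 256.5]
ee_rot: [-0.0, 0.66, 0.752, 0.0]
force: [0.7, 0.5, 0.4]
grip_width: 36.8
time: 39.6
position: [549.6, -47.3, 258.8]
ee_rot: [0.0, 0.659, 0.752, 0.001]
force: [0.5, 0.4, 0.9]
grip_width: 37.5
```

View pics/w19.png

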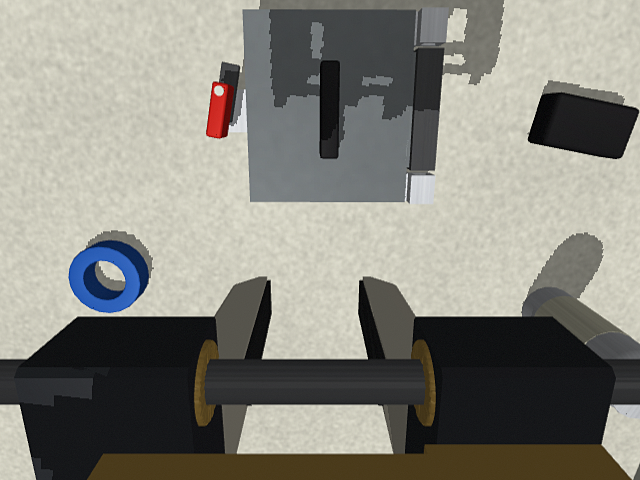

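View pics/sd19.png

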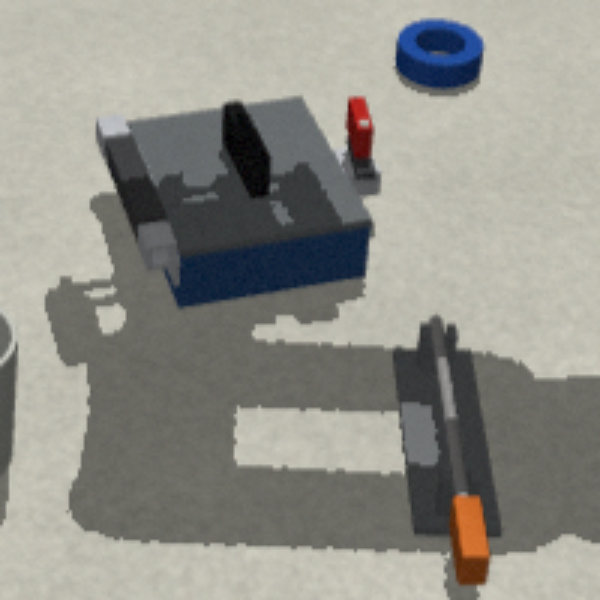

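View pics/sc19.png

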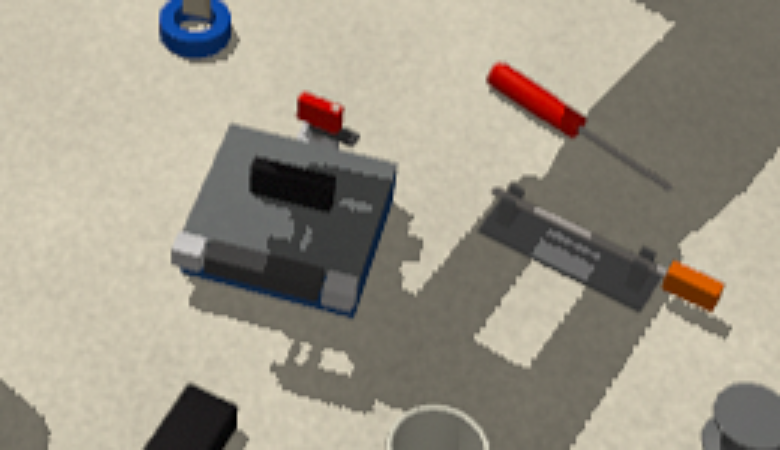

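```bash
python3 - <<'E'
from lid import *
import pickle
f=pickle.load(open("w19.pkl","rb"))
m=mask(f,(85,5,40),(112,70,190)); k=np.zeros_like(m);k[5:206,240:418]=m[5:206,240:418]
k=cv2.morphologyEx(k,cv2.MORPH_OPEN,np.ones((3,3)))
b,l=blobs(k,2000); pts=np.argwhere(l==max(b,key=lambda t:t[1][4])[0])[:,::-1]
r=cv2.minAreaRect(onz(f,pts,50)[:,:2].astype(np.float32)); print(r,w2c(*r[0]))
h=cv2.convexHull(pts.astype(np.int32)); ap=cv2.approxPolyDP(h,4,True)[:,0]
for p in ap: q=onz(f,p,50)[0]; print(p,w2c(*q[:2]).round(1))
# handle top z=89
hs=mask(f,(0,0,0),(180,255,40)); k=np.zeros_like(m);k[55:162,315:345]=hs[55:162,315:345]
pts=np.argwhere(k>0)[:,::-1]; r=cv2.minAreaRect(onz(f,pts,89)[:,:2].astype(np.float32)); print(r,w2c(*r[0]))
# red
mr=mask(f,(0,150,60),(8,255,255)); bb,_=blobs(mr,100); print([(s,c) for i,s,c in bb])
cv2.imwrite("pics/c19.png",cv2.resize(f["bgr"][0:210,190:460],None,fx=2.8,fy=2.8,interpolation=cv2.INTER_NEAREST))
E
```

```text
((551.3461303710938, 33.23180389404297), (135.62486267089844, 149.46629333496094), 7.217822551727295) [ 0.54565755 -0.03908589]
[415  10] [65.4 74.4]
[417  45] [68.5 49.7]
[404 200] [ 65.5 -73.5]
[250 201] [-66.8 -74.5]
[243  10] [-66.4  74.1]
((549.9420166015625, 33.35265350341797), (13.56602954864502, 67.41340637207031), 7.735317230224609) [-0.83103906  0.26232173]
[(array([ 206,   82,   28,   56, 1079], dtype=int32), array([219.59684893, 111.1047266 ]))]
```

View pics/c19.png

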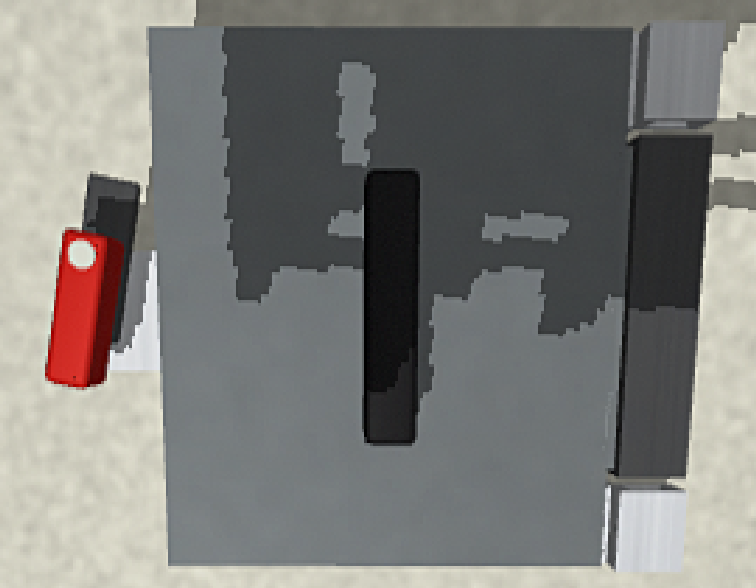

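```bash
python3 - <<'E'
from lid import *
import pickle
s=pickle.load(open("sc19.pkl","rb"));d=pickle.load(open("sd19.pkl","rb"))
print(tri(s,(481.4,283.5),d,(416.5,377)))
print(tri(s,(250+547/3,190+215/3),d,(260+437/3,200+325/3)))
E
python3 d.py 465 300 200 85
```

```text
(array([479.15902298, 355.510978  ,  36.26246917]), np.float64(1.8445533628421176))
(array([471.81885193, 225.97096247,  59.40188605]), np.float64(22.32505477732752))
need cm [-8.47 34.67 -5.87] deg [ -0.    0.1 -12.6] | at [549.7 -46.7 258.7] grip 37.1 F [-0.5  0.5 -1.1] t 39.8
```

```bash
python3 -m inch '[[-1.3,5.2,0,0,0,-2],[-1.3,5.2,0,0,0,-2],[-1.3,5.2,0,0,0,-2],[-1.3,5.2,0,0,0,-2],[-1.3,5.2,0,0,0,-2]]'; python3 -m inch '[[-1.3,4.8,0,0,0,-2],[0,0,0,0,0,0],[0,0,0,0,0,0]]'; python3 - <<'E'
from lid import *
import pickle
f=snap("wrist","w20.png");pickle.dump(f,open("w20.pkl","wb"))
E
python3 d.py 470 300 200 85
```

```text
time: 40.38
position: [481.5, 220.9, 258.1]
ee_rot: [0.0, 0.724, 0.69, 0.001]
force: [0.9, 0.2, -0.5]
grip_width: 37.3
time: 40.75
position: [464.9, 275.4, 257.8]
ee_rot: [-0.0, 0.733, 0.68, 0.001]
force: [-0.0, -0.3, -0.3]
grip_width: 37.4
need cm [ 0.5   2.48 -5.78] deg [-0.1  0.1 -0.6] | at [465.  275.2 257.8] grip 36.9 F [ 0.6 -0.1  0.3] t 40.8
```

View pics/w20.png

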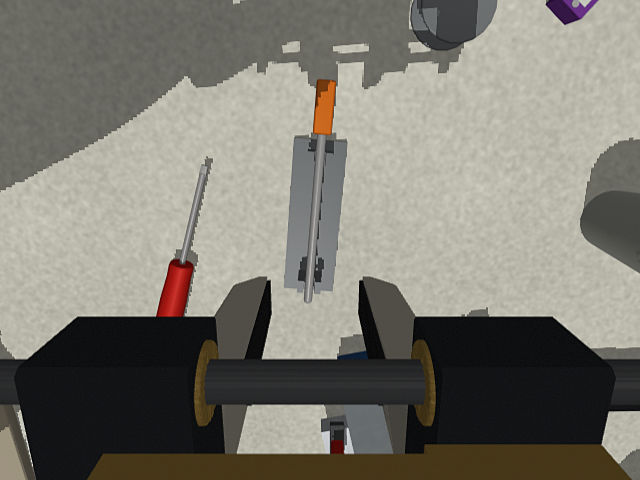

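```bash
python3 -m inch '[[0.4,4,-2,0,0,0],[0.4,4,-2,0,0,0],[0,0,0,0,0,0],[0,0,0,0,0,0]]'; cat > pin.py <<'E'
from lid import *
def pin(f,roi,z=30,show=None):
    x0,y0,x1,y1=roi
    m=mask(f,(5,150,80),(16,255,255)); k=np.zeros_like(m);k[y0:y1,x0:x1]=m[y0:y1,x0:x1]
    b,l=blobs(k,80); i,s,c=max(b,key=lambda t:t[1][4]); print("orange",s,c.round(1))
    pts=np.argwhere(l==i)[:,::-1]
    for zz in(z,z+12): r=cv2.minAreaRect(onz(f,pts,zz)[:,:2].astype(np.float32)); print(zz,np.round(r[0],1),np.round(r[1],1),round(r[2],1))
    return c
E
python3 - <<'E'
from pin import *
import pickle
f=pickle.load(open("w20.pkl","rb"))
g=snap("wrist","w21.png");pickle.dump(g,open("w21.pkl","wb"))
a=pin(f,(300,60,350,150)); b=pin(g,(200,60,450,300)); print(tri(f,a,g,b))
for p in((322,136),(308,300)): print(onz(f,p,30)[0].round(1))
E
```

```text
time: 41.3
position: [476.4, 351.9, 217.7]
ee_rot: [0.001, 0.736, 0.677, 0.001]
force: [-0.4, -0.0, 0.3]
grip_width: 37.1
orange [ 313   79   23   56 1003] [324.  106.7]
30 [478.8 357.5] [44.5 16. ] 80.7
42 [478.6 357.3] [43.1 15.5] 80.7
orange [ 306  178   23   58 1127] [316.9 206.4]
30 [478.8 356.2] [47.4 16.2] 81.0
42 [478.9 358.8] [45.8 15.7] 81.0
(array([478.84432379, 357.72112639,  35.33651451]), np.float64(0.000338282235932748))
[475.5 333.6  30. ]
[451.1 180.4  30. ]
```

View pics/w21.png

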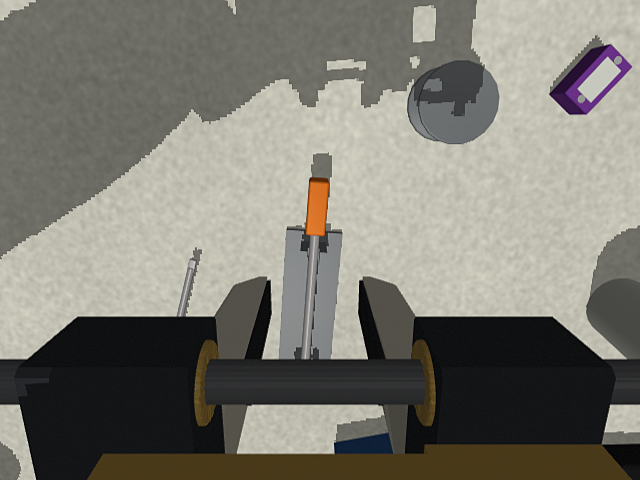

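```bash
python3 d.py 479 360 110 80.9;python3 -m inch '[[0.2,0.8,-5,0,0,-4.5],[0,0,-4,0,0,0],[0,0,0,0,0,0]]' 0.4 40; python3 d.py 479 360 30 80.9
```

```text
need cm [  0.27   0.81 -10.76] deg [-0.   0.2 -4.3] | at [476.3 351.9 217.6] grip 37.3 F [-0.4 -0.5  0.5] t 41.4
time: 41.72
position: [481.4, 357.1, 130.1]
ee_rot: [0.002, 0.764, 0.645, 0.004]
force: [-0.8, -0.1, 0.8]
grip_width: 37.4
need cm [ -0.24   0.29 -10.01] deg [-0.2  0.5  0.6] | at [481.4 357.1 130.1] grip 37.4 F [-0.8 -0.1  0.8] t 41.7
```

```bash
python3 -m inch '[[-0.2,0.3,-4,0,0.5,0.6],[0,0,-2.5,0,0,0],[0,0,0,0,0,0]]'; python3 d.py 479 360 30 80.9; python3 - <<'E'
from pin import *
f=snap("wrist","w22.png")
E
```

```text
time: 42.1
position: [484.2, 360.2, 72.5]
ee_rot: [-0.0, 0.761, 0.648, 0.006]
force: [-0.5, -1.5, -0.4]
grip_width: 36.6
need cm [-0.52 -0.02 -4.25] deg [-0.5  0.5  0.1] | at [484.2 360.2  72.5] grip 36.6 F [-0.5 -1.5 -0.4] t 42.1
```

View pics/w22.png

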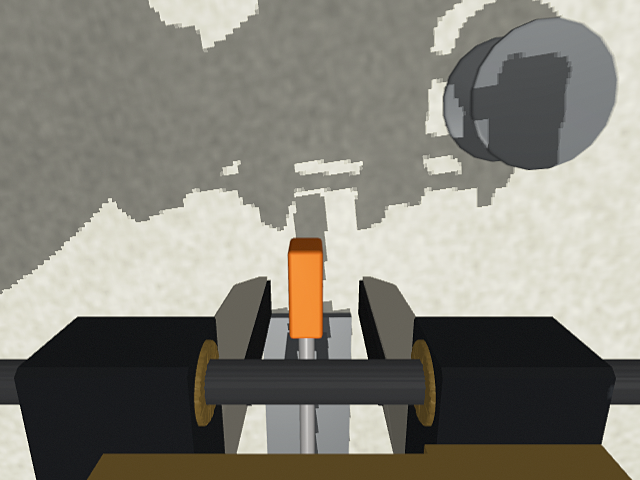

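```bash
python3 -m inch '[[-0.5,0,-2,-0.5,0.5,0],[-0.1,0,-1.5,0,0,0],[0,0,0,0,0,0]]'; python3 d.py 479 360 30 80.9; python3 - <<'E'
from pin import *
f=snap("wrist","w23.png")
E
```

```text
time: 42.52
position: [481.1, 361.8, 41.3]
ee_rot: [0.001, 0.762, 0.648, 0.004]
force: [-0.0, -0.1, -0.1]
grip_width: 37.5
need cm [-0.21 -0.18 -1.13] deg [-0.2  0.4  0.1] | at [481.1 361.8  41.3] grip 37.5 F [-0.  -0.1 -0.1] t 42.5
```

View pics/w23.png

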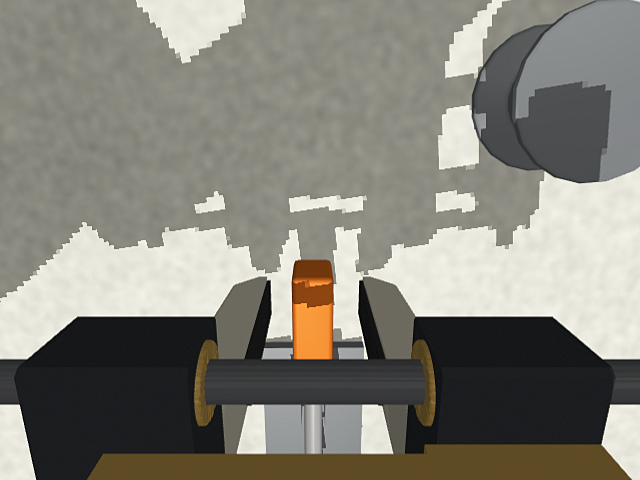

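Centred on the orange grip (313,310). Lower the rest and close.

```bash
python3 -m inch '[[-0.2,-0.2,-0.8,-0.2,0.4,0],[0,0,-0.2,0,0,0]]'; python3 d.py 479 360 30 80.9; python3 -m inch '[[0,0,0,0,0,0],[0,0,0,0,0,0],[0,0,0,0,0,0],[0,0,0,0,0,0],[0,0,0,0,0,0]]' 0 50;python3 d.py 479 360 30 80.9
```

```text
time: 42.82
position: [479.8, 360.3, 32.1]
ee_rot: [-0.0, 0.762, 0.648, 0.001]
force: [-0.5, -0.7, -0.3]
grip_width: 37.2
need cm [-0.08 -0.03 -0.21] deg [-0.   0.   0.1] | at [479.8 360.3  32.1] grip 37.2 F [-0.5 -0.7 -0.3] t 42.8
time: 43.45
position: [480.1, 360.4, 32.5]
ee_rot: [0.0, 0.762, 0.648, 0.001]
force: [-0.1, 0.2, -1.0]
grip_width: 15.8
need cm [-0.11 -0.04 -0.25] deg [-0.1  0.1  0.1] | at [480.1 360.4  32.5] grip 15.8 F [-0.1  0.2 -1. ] t 43.5
```

```bash
python3 -m inch '[[0,0,2,0,0,0],[0,0,3,0,0,0],[0,0,3,0,0,0]]'; python3 d.py c 78.5 276 90 90
```

```text
time: 43.82
position: [478.1, 359.3, 114.2]
ee_rot: [-0.0, 0.762, 0.648, -0.002]
force: [0.8, 0.2, -0.9]
grip_width: 15.5
need cm [11.48 -4.22 -2.42] deg [ 0.1 -0.2 16.6] | at [478.1 359.3 114.2] grip 15.5 F [ 0.8  0.2 -0.9] t 43.8
```

```bash
python3 -m inch '[[2.9,-1,0,0,0,4.2],[2.9,-1,0,0,0,4.2],[2.9,-1.1,0,0,0,4.2],[2.8,-1.1,-0.5,0,0,4],[0,0,0,0,0,0]]'; python3 -m inch '[[0,0,0,0,0,0],[0,0,0,0,0,0]]';python3 d.py c 78.5 276 90 90; python3 - <<'E'
from pin import *
import pickle
for n in("wrist","scene","side"):
    f=snap(n,n+"24.png");pickle.dump(f,open(n+"24.pkl","wb"))
    if n!="wrist": 
        r=(330,230,560,370) if n=="scene" else (220,200,480,420)
        cv2.imwrite(f"pics/{n}24c.png",cv2.resize(f["bgr"][r[1]:r[3],r[0]:r[2]],None,fx=3,fy=3) if n=="scene" else cv2.resize(f["bgr"][r[1]:r[3],r[0]:r[2]],None,fx=2.6,fy=2.6))
E
```

```text
time: 44.45
position: [600.2, 318.9, 123.3]
ee_rot: [0.001, 0.656, 0.755, 0.006]
force: [-0.9, 0.7, -2.1]
grip_width: 15.7
time: 44.7
position: [599.5, 319.9, 125.0]
ee_rot: [0.001, 0.656, 0.754, 0.006]
force: [-1.0, 0.4, -0.3]
grip_width: 16.0
need cm [-0.65 -0.28 -3.5 ] deg [-0.4  0.6 -0.5] | at [599.5 319.9 125. ] grip 16.0 F [-1.   0.4 -0.3] t 44.7
```

View pics/scene24c.png

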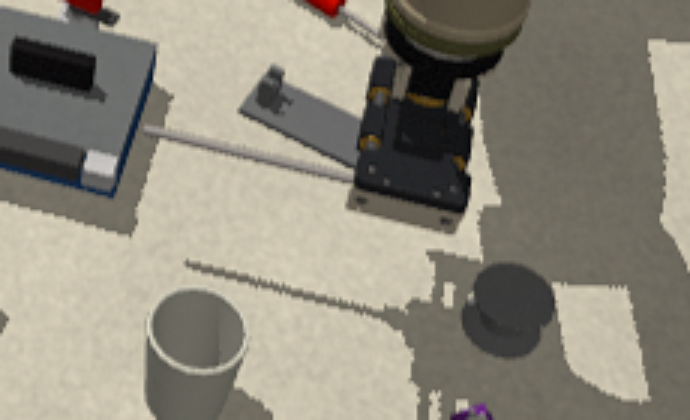

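View pics/side24c.png

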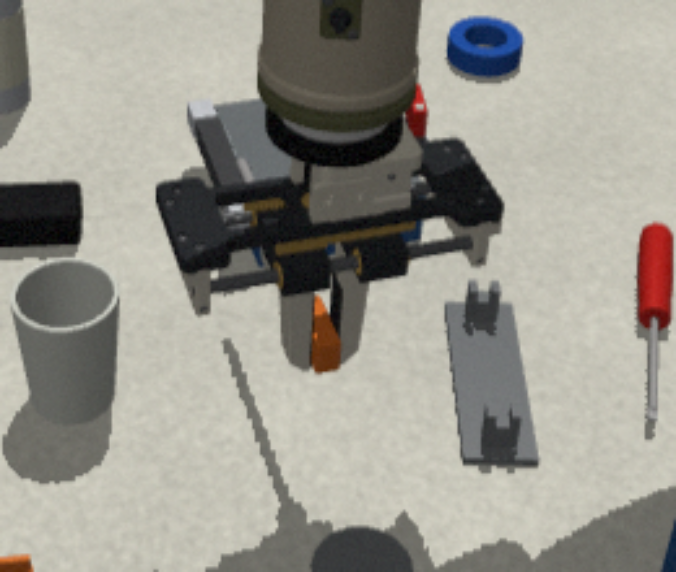

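View pics/wrist24.png

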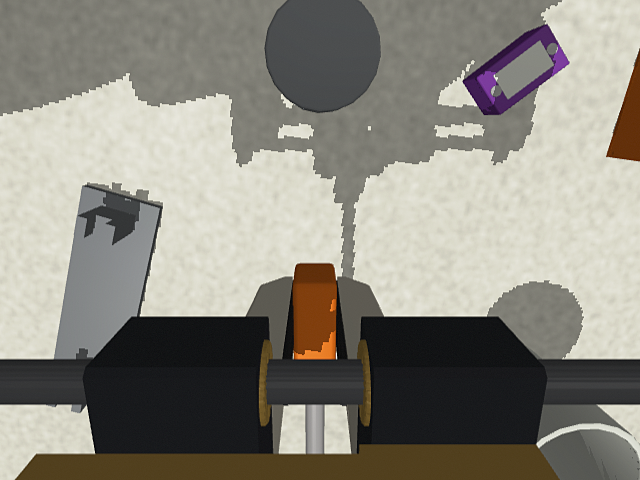

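```bash
cat >> pin.py <<'E'
def pts_pred(o,off=1.0,dz=2.5):
    T=q2R(o["ee_rot"]); g=o["position"]+T[:,0]*off+T[:,2]*dz; return g,g-T[:,0]*186
def tipcheck(save,box=45):
    o=get_obs(); f=snap("scene"); g,t=pts_pred(o); u=proj(f,t)[0]; print("pred tip world",t.round(1),"case",w2c(*t[:2]).round(1),"px",u.round(1),"50mm up shank px",proj(f,t+(g-t)*50/186)[0].round(1))
    x,y=int(u[0]),int(u[1]); c=f["bgr"][y-box:y+box,x-box:x+box+20]; cv2.imwrite("pics/"+save,cv2.resize(c,None,fx=6,fy=6,interpolation=cv2.INTER_NEAREST)); print("crop origin",x-box,y-box,"scale 6")
    return f,o
E
python3 - <<'E'
from pin import *
tipcheck("t24.png")
E
```

```text
pred tip world [625.2 136.7 121. ] case [87.1 93. ] px [377.9 272.4] 50mm up shank px [399.8 277.7]
crop origin 332 227 scale 6
```

View pics/t24.png

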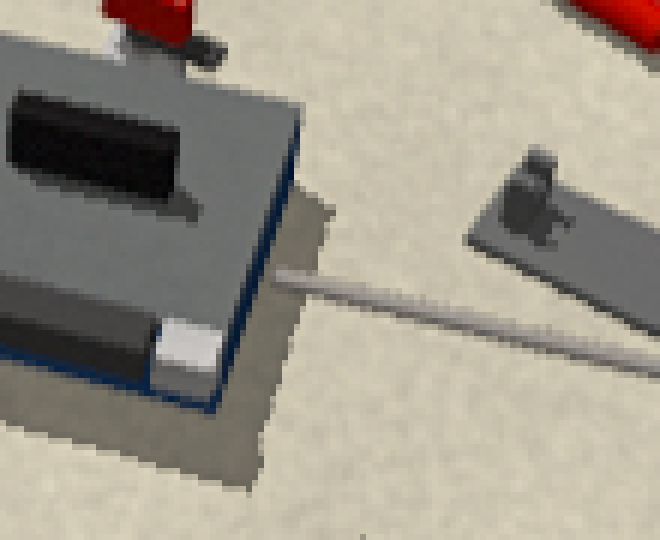

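```bash
python3 - <<'E'
from pin import *
import pickle
f=pickle.load(open("w19.pkl","rb"))
for c in((68.5,51),(88.5,51),(88.5,75),(68.5,75),(68.5,-51),(88.5,-51),(88.5,-75),(68.5,-75)):
    p=c2w(*c); print(c,((proj(f,[*p,57])[0]-[190,0])*2.8).round(0))
E
python3 -m inch '[[-0.6,-0.2,-2,-0.4,0.6,-0.5],[0,0,-1,0,0,0],[0,0,0,0,0,0],[0,0,0,0,0,0]]'; python3 d.py c 78.5 276 49.5 90
```

```text
(68.5, 51) [642. 117.]
(88.5, 51) [715. 117.]
(88.5, 75) [722.  20.]
(68.5, 75) [648.  19.]
(68.5, -51) [618. 490.]
(88.5, -51) [686. 490.]
(88.5, -75) [680. 570.]
(68.5, -75) [613. 569.]
time: 45.4
position: [591.5, 317.6, 90.7]
ee_rot: [-0.001, 0.66, 0.752, -0.002]
force: [-1.0, 0.2, -0.3]
grip_width: 15.7
need cm [ 0.15 -0.05 -4.12] deg [ 0.1 -0.2 -0. ] | at [591.5 317.6  90.7] grip 15.7 F [-1.   0.2 -0.3] t 45.4
```

```bash
python3 -m inch '[[0.2,0,-2,0,0,0],[0,0,-1.5,0,0,0],[0,0,0,0,0,0],[0,0,0,0,0,0]]'; python3 d.py c 78.5 276 49.5 90
```

```text
time: 45.9
position: [593.6, 317.3, 52.8]
ee_rot: [-0.001, 0.66, 0.752, -0.002]
force: [-1.0, 0.3, -0.5]
grip_width: 15.9
need cm [-0.07 -0.03 -0.33] deg [ 0.1 -0.2 -0. ] | at [593.6 317.3  52.8] grip 15.9 F [-1.   0.3 -0.5] t 45.9
```

```bash
python3 -m inch '[[-0.1,0,-0.3,0.1,-0.2,0],[0,0,0,0,0,0],[0,0,0,0,0,0]]'; python3 d.py c 78.5 276 49.5 90; python3 - <<'E'
from pin import *
tipcheck("t25.png",35)
f=snap("scene"); 
p=c2w(78.5,75); print("mouth px",proj(f,[*p,47]), [proj(f,[*c2w(x,75),z])[0].round(1) for x,z in((68.5,57),(88.5,57),(88.5,37),(68.5,37))])
g=snap("side"); 
o=get_obs(); a,t=pts_pred(o); print("side px tip",proj(g,t),"mouth",proj(g,[*p,47]))
E
```

```text
time: 46.28
position: [593.2, 317.7, 50.9]
ee_rot: [0.0, 0.66, 0.752, 0.001]
force: [0.3, -0.6, -0.9]
grip_width: 16.1
need cm [-0.03 -0.07 -0.14] deg [-0.1  0.1 -0. ] | at [593.2 317.7  50.9] grip 16.1 F [ 0.3 -0.6 -0.9] t 46.3
pred tip world [617.2 134.3  48.2] case [79.  91.6] px [375.6 289.3] 50mm up shank px [396.3 294.6]
crop origin 340 254 scale 6
mouth px [[368.77115918 287.66569507]] [array([370.1, 281.9]), array([368. , 288.3]), array([367.4, 293.4]), array([369.5, 287.1])]
side px tip [[315.78343752 291.37117965]] mouth [[313.79516023 286.35004732]]
```

View pics/t25.png

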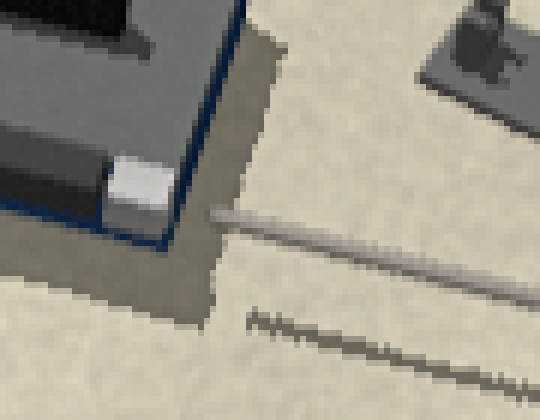

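```bash
python3 -m inch '[[0.1,-0.9,-0.15,0,0,0],[0,0,0,0,0,0],[0,0,0,0,0,0]]'; python3 d.py c 78.5 265 49.5 90; python3 - <<'E'
from pin import *
print(w2c(*get_obs()["position"][:2])); a,t=pts_pred(get_obs());print(w2c(*t[:2]),t[2])
E
```

```text
time: 46.8
position: [594.4, 307.7, 49.2]
ee_rot: [0.0, 0.66, 0.751, 0.001]
force: [-0.2, -0.1, -0.9]
grip_width: 15.5
need cm [ 0.   -0.16  0.03] deg [-0.1  0.1 -0. ] | at [594.4 307.7  49.2] grip 15.5 F [-0.2 -0.1 -0.9] t 46.8
[ 78.70552344 266.5914281 ]
[78.73920155 81.59395583] 46.52505428386016
```

```bash
python3 -m inch '[[0.13,-1,0,0,0,0],[0.13,-1,0,0,0,0],[0,0,0,0,0,0]]'; cat > st.py <<'E'
from pin import *
o=get_obs();a,t=pts_pred(o);print("tcp case",w2c(*o["position"][:2]).round(1),o["position"][2].round(1),"tip case",w2c(*t[:2]).round(1),t[2].round(1),"F",np.round(o["force"],1),"grip",round(o["grip_width"],1),"t",round(o["time"],1))
need(*c2w(78.5,w2c(*o["position"][:2])[1]),49.5,97.43)
E
python3 st.py
```

```text
time: 47.18
position: [597.2, 286.0, 49.2]
ee_rot: [0.0, 0.66, 0.751, 0.001]
force: [0.7, -0.5, -0.7]
grip_width: 16.0
tcp case [ 78.7 244.7] 49.2 tip case [78.7 59.7] 46.5 F [ 0.7 -0.5 -0.7] grip 16.0 t 47.2
need cm [-0.02 -0.    0.03] deg [-0.1  0.1 -0. ] | at [597.2 286.   49.2] grip 16.0 F [ 0.7 -0.5 -0.7] t 47.2
```

Inside the first knuckle without contact. Continue.

```bash
python3 -m inch '[[0.1,-1,0.03,0,0,0],[0.13,-1,0,0,0,0],[0.13,-1,0,0,0,0],[0,0,0,0,0,0]]'; python3 st.py
```

```text
time: 47.68
position: [601.1, 253.5, 49.6]
ee_rot: [0.0, 0.66, 0.751, 0.001]
force: [-0.9, -0.1, -0.9]
grip_width: 15.6
tcp case [ 78.4 211.9] 49.6 tip case [78.3 26.9] 46.9 F [-0.9 -0.1 -0.9] grip 15.6 t 47.7
need cm [ 0.01  0.   -0.01] deg [-0.   0.1  0. ] | at [601.1 253.5  49.6] grip 15.6 F [-0.9 -0.1 -0.9] t 47.7
```

```bash
python3 -m inch '[[0.13,-1,0,0,0,0],[0.13,-1,0,0,0,0],[0.13,-1,0,0,0,0],[0.13,-1,0,0,0,0],[0,0,0,0,0,0]]'; python3 st.py
```

```text
time: 48.3
position: [606.7, 210.6, 49.6]
ee_rot: [0.0, 0.66, 0.751, 0.001]
force: [0.3, 0.2, -1.0]
grip_width: 15.8
tcp case [ 78.4 168.6] 49.6 tip case [ 78.3 -16.4] 47.0 F [ 0.3  0.2 -1. ] grip 15.8 t 48.3
need cm [ 0.01  0.   -0.01] deg [-0.1  0.1  0. ] | at [606.7 210.6  49.6] grip 15.8 F [ 0.3  0.2 -1. ] t 48.3
```

```bash
python3 -m inch '[[0.13,-1,0,0,0,0],[0.13,-1,0,0,0,0],[0.13,-1,0,0,0,0],[0,0,0,0,0,0]]'; python3 st.py;  python3 -m inch '[[0.13,-1,0,0,0,0],[0.1,-0.8,0,0,0,0],[0,0,0,0,0,0]]'; python3 st.py
```

```text
time: 48.8
position: [610.9, 178.5, 49.6]
ee_rot: [0.0, 0.66, 0.751, 0.001]
force: [0.2, -0.0, -0.4]
grip_width: 16.0
tcp case [ 78.4 136.3] 49.6 tip case [ 78.3 -48.7] 47.0 F [ 0.2 -0.  -0.4] grip 16.0 t 48.8
need cm [ 0.01  0.   -0.01] deg [-0.1  0.1  0. ] | at [610.9 178.5  49.6] grip 16.0 F [ 0.2 -0.  -0.4] t 48.8
time: 49.18
position: [613.3, 159.4, 49.7]
ee_rot: [0.0, 0.66, 0.751, 0.001]
force: [0.3, -0.2, -1.5]
grip_width: 16.0
tcp case [ 78.3 117. ] 49.7 tip case [ 78.3 -68. ] 47.0 F [ 0.3 -0.2 -1.5] grip 16.0 t 49.2
need cm [ 0.02  0.   -0.02] deg [-0.1  0.1  0. ] | at [613.3 159.4  49.7] grip 16.0 F [ 0.3 -0.2 -1.5] t 49.2
```

```bash
python3 -m inch '[[0.12,-0.9,0,0,0,0],[0.06,-0.5,0,0,0,0],[0,0,0,0,0,0]]'; python3 st.py;  python3 -m inch '[[0.04,-0.3,0,0,0,0]]'; python3 st.py
```

```text
time: 49.55
position: [615.3, 144.5, 49.7]
ee_rot: [0.0, 0.66, 0.751, 0.001]
force: [-0.3, 0.4, -0.5]
grip_width: 15.8
tcp case [ 78.3 102. ] 49.7 tip case [ 78.3 -83. ] 47.0 F [-0.3  0.4 -0.5] grip 15.8 t 49.5
need cm [ 0.02  0.   -0.02] deg [-0.1  0.1  0. ] | at [615.3 144.5  49.7] grip 15.8 F [-0.3  0.4 -0.5] t 49.5
time: 49.68
position: [615.5, 142.4, 49.7]
ee_rot: [-0.0, 0.66, 0.751, 0.001]
force: [-1.8, 13.1, -0.1]
grip_width: 15.8
tcp case [78.3 99.9] 49.7 tip case [ 78.3 -85. ] 46.7 F [-1.8 13.1 -0.1] grip 15.8 t 49.7
need cm [ 0.02  0.   -0.02] deg [-0.2  0.1  0. ] | at [615.5 142.4  49.7] grip 15.8 F [-1.8 13.1 -0.1] t 49.7
```

```bash
python3 -m inch '[[0.02,-0.15,0,0,0,0]]'; python3 st.py; python3 -m inch '[[0,0,0,0,0,0],[0,0,0,0,0,0],[0,0,0,0,0,0]]' 0.4; python3 -m inch '[[0,0,2,0,0,0],[0,0,4,0,0,0],[0,0,5,0,0,0],[0,0,5,0,0,0],[0,0,0,0,0,0]]'; python3 -m inch '[[-1.4,-4,0,0,0,0],[-1.4,-4,0,0,0,0],[-1.4,-4,0,0,0,0],[0,0,0,0,0,0],[0,0,0,0,0,0]]'; python3 - <<'E'
from pin import *
import pickle
f=snap("wrist","w26.png");pickle.dump(f,open("w26.pkl","wb"))
for n in("scene","side"):
    f=snap(n)
    r=(280,200,480,350) if n=="scene" else (240,210,440,360)
    cv2.imwrite(f"pics/{n}26c.png",cv2.resize(f["bgr"][r[1]:r[3],r[0]:r[2]],None,fx=4,fy=4))
E
```

```text
time: 49.8
position: [615.5, 142.5, 49.8]
ee_rot: [-0.001, 0.66, 0.752, 0.002]
force: [-0.7, 8.9, -0.4]
grip_width: 15.7
tcp case [ 78.3 100. ] 49.8 tip case [ 78.4 -84.9] 46.4 F [-0.7  8.9 -0.4] grip 15.7 t 49.8
need cm [ 0.02  0.   -0.03] deg [-0.3  0.1 -0. ] | at [615.5 142.5  49.8] grip 15.7 F [-0.7  8.9 -0.4] t 49.8
time: 50.18
position: [615.8, 142.6, 50.1]
ee_rot: [-0.001, 0.659, 0.752, 0.002]
force: [0.5, -0.5, -0.8]
grip_width: 36.2
time: 50.8
position: [615.4, 141.9, 221.4]
ee_rot: [0.001, 0.66, 0.752, 0.004]
force: [1.0, 0.7, 0.4]
grip_width: 36.9
time: 51.42
position: [571.9, 19.4, 224.3]
ee_rot: [0.002, 0.659, 0.752, 0.005]
force: [-0.1, -0.3, 0.9]
grip_width: 37.0
```

View pics/w26.png

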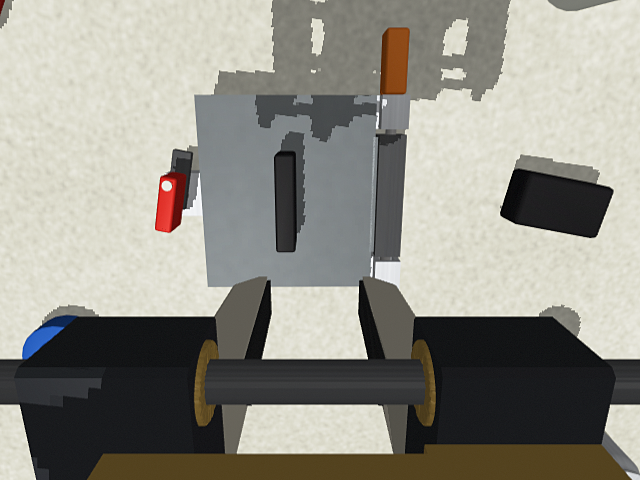

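View pics/side26c.png

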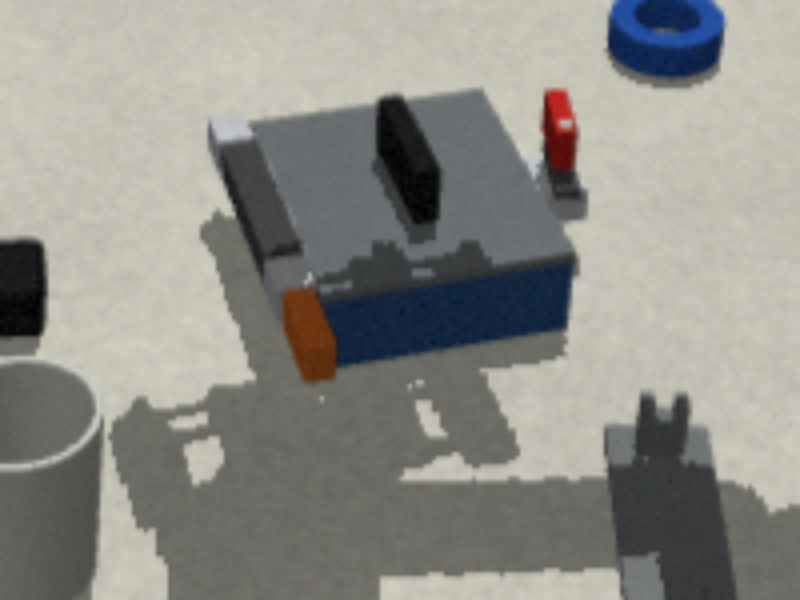

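View pics/scene26c.png

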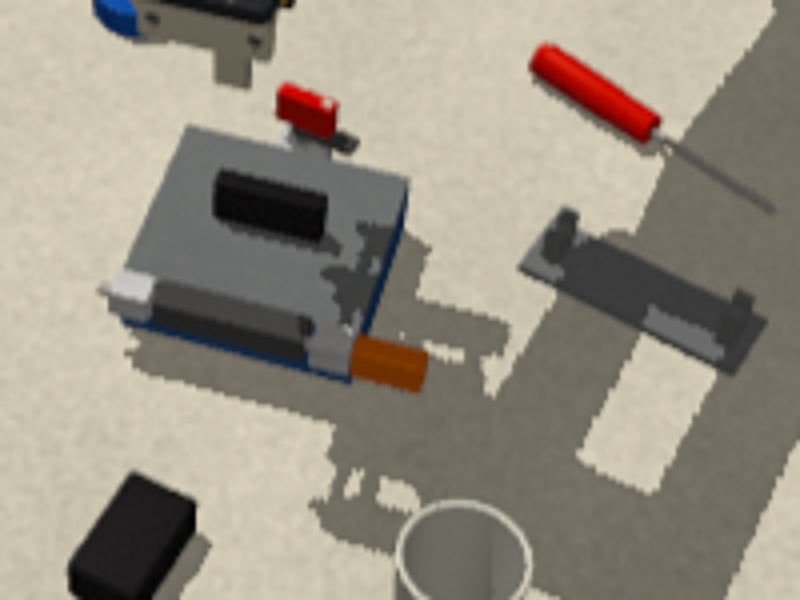

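```bash
python3 - <<'E'
from pin import *
import pickle
f=pickle.load(open("w26.pkl","rb"))
c=c2w(-84,0); print("axis world",c,"px z84",proj(f,[*c,84]))
cv2.imwrite("pics/c26.png",cv2.resize(f["bgr"][140:245,140:215],None,fx=7,fy=7,interpolation=cv2.INTER_NEAREST))
hsv=cv2.cvtColor(f["bgr"],cv2.COLOR_BGR2HSV); m=mask(f,(0,150,60),(8,255,255)); m[:140]=0;m[245:]=0;m[:,:140]=0;m[:,215:]=0
print(np.unique(hsv[...,2][m>0],return_counts=True))
for n,f in(("w26",f),("w19",pickle.load(open("w19.pkl","rb")))):
    hsv=cv2.cvtColor(f["bgr"],cv2.COLOR_BGR2HSV); m=mask(f,(0,150,180),(8,255,255)); m[250:]=0;m[:,250:]=0
    b,l=blobs(m,100); 
    for i,s,cc in b:
        p=np.argwhere(l==i)[:,::-1]; r=cv2.minAreaRect(onz(f,p,84)[:,:2].astype(np.float32)); print(n,s,cc,r,w2c(*r[0]))
E
```

```text
axis world [467.5052985  22.3375554] px z84 [[164.49667162 204.82233445]]
(array([ 72,  76,  77,  78,  79,  80,  81,  83,  84,  85,  86,  87,  88,
        89,  90,  91,  92,  93,  94,  95,  96,  97,  98,  99, 100, 101,
       102, 103, 105, 107, 108, 109, 111, 112, 115, 117, 118, 119, 120,
       122, 124, 125, 126, 128, 129, 131, 132, 133, 134, 135, 136, 138,
       139, 140, 141, 143, 144, 145, 146, 147, 148, 149, 150, 152, 153,
       155, 156, 157, 159, 160, 161, 162, 163, 165, 166, 167, 168, 169,
       170, 171, 172, 173, 174, 175, 177, 178, 179, 180, 181, 182, 183,
       184, 185, 186, 187, 188, 189, 190, 191, 192, 193, 194, 195, 196,
       197, 198, 199, 200, 201, 202, 203, 204, 205, 206, 207, 208, 209,
       210, 211, 212, 213, 214, 215, 216, 217, 218, 219, 220, 221, 222,
       223, 224, 225, 226, 227, 228, 229, 230, 231, 232, 233, 234, 235,
       236, 237, 238, 239, 240, 241], dtype=uint8), array([  1,   1,   2,   1,   1,   2,   2,   1,   1,   8,  10,  23,  11,
         9,   8,  18,  21,  19,  48, 102, 118,  34,  30,  11,  17,   7,
         3,   3,   2,   2,   1,   2, 
[... 312 characters left out ...]
   4,   5,
         5,   3,   4,   5,   4,   5,   8,   7,   5,   4,   3,   3,   5,
         2,   3,   3,   4,   4,   5,   1,   3,   9,   4,   4,   5,   3,
         5,   3,   3,   6,   2,   3,   3,   3,   6,   2,   6,   3,  13,
        20,  41,  61,  56,  52,  46,  47,  38,  39,  29,  26,  19,  23,
        14,  11,   9,   6,   2,   1]))
w26 [155 178  21  55 725] [164.81931034 206.98896552] ((467.814697265625, 22.263465881347656), (38.010414123535156, 10.642851829528809), 86.13267517089844) [-83.70277995  -0.11347727]
w19 [207  83  20  55 610] [216.11147541 112.95081967] ((467.7979431152344, 22.162145614624023), (37.625946044921875, 9.684592247009277), 86.259765625) [-83.73249564  -0.21178025]
```

View pics/c26.png

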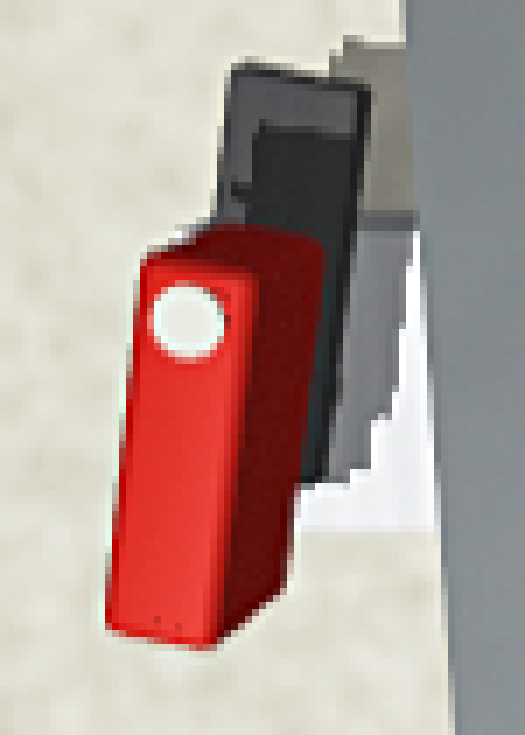

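```bash
python3 -m inch '[[-5.2,0.1,-2,0,0,-5.5],[-5.2,0.1,-2,0,0,-5.7],[0,0,-3,0,0,0],[0,0,0,0,0,0]]'; python3 d.py 467.6 22.3 78 86.2
```

```text
time: 52.08
position: [465.4, 25.4, 151.1]
ee_rot: [0.001, 0.73, 0.684, 0.004]
force: [-0.3, 0.5, 1.0]
grip_width: 37.4
need cm [ 0.22 -0.31 -7.31] deg [-0.2  0.4 -0.1] | at [465.4  25.4 151.1] grip 37.4 F [-0.3  0.5  1. ] t 52.1
```

```bash
python3 -m inch '[[0.2,-0.3,-3,-0.2,0.4,0],[0,0,-1,0,0,0],[0,0,0,0,0,0]]'; python3 d.py 467.6 22.3 78 86.2; python3 - <<'E'
from h import *
snap("wrist","w27.png")
E
```

```text
time: 52.45
position: [471.0, 23.5, 114.7]
ee_rot: [0.002, 0.729, 0.685, 0.002]
force: [-0.6, 0.2, -0.5]
grip_width: 37.3
need cm [-0.34 -0.12 -3.67] deg [ 0.   0.3 -0.3] | at [471.   23.5 114.7] grip 37.3 F [-0.6  0.2 -0.5] t 52.5
```

View pics/w27.png

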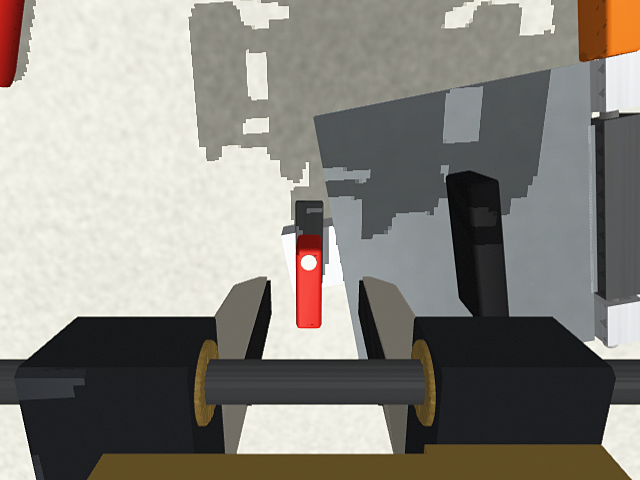

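```bash
python3 -m inch '[[-0.35,-0.1,-1.8,0,0.3,0],[-0.1,0,-1.2,0,0,0],[0,0,0,0,0,0]]'; python3 d.py 467.6 22.3 78 86.2
```

```text
time: 52.88
position: [467.7, 22.4, 84.9]
ee_rot: [0.001, 0.729, 0.685, 0.001]
force: [-0.2, 0.1, 0.0]
grip_width: 37.4
need cm [-0.01 -0.01 -0.69] deg [ 0.   0.1 -0.3] | at [467.7  22.4  84.9] grip 37.4 F [-0.2  0.1  0. ] t 52.9
```

```bash
python3 -m inch '[[0,0,-0.6,0,0,0],[0,0,0,0,0,0]]'; python3 d.py 467.6 22.3 78 86.2; python3 -m inch '[[0,0,0,0,0,0],[0,0,0,0,0,0],[0,0,0,0,0,0],[0,0,0,0,0,0]]' 0 20; python3 d.py 467.6 22.3 78 86.2
```

```text
time: 53.12
position: [467.6, 22.4, 78.5]
ee_rot: [0.001, 0.729, 0.685, 0.001]
force: [0.4, 0.2, -0.4]
grip_width: 37.3
need cm [-0.   -0.01 -0.05] deg [ 0.   0.1 -0.3] | at [467.6  22.4  78.5] grip 37.3 F [ 0.4  0.2 -0.4] t 53.1
time: 53.62
position: [468.2, 22.3, 79.3]
ee_rot: [0.001, 0.729, 0.685, 0.001]
force: [-0.1, 0.3, -0.8]
grip_width: 12.1
need cm [-0.06 -0.   -0.13] deg [ 0.   0.2 -0.2] | at [468.2  22.3  79.3] grip 12.1 F [-0.1  0.3 -0.8] t 53.6
```

```bash
python3 -m inch '[[0,0,0,0,0,-6],[0,0,0,0,0,-6],[0,0,0,0,0,-6]]'; python3 d.py 467.6 22.3 79 7.4
```

```text
time: 54.0
position: [468.7, 22.2, 79.3]
ee_rot: [0.002, 0.829, 0.559, 0.001]
force: [1.6, -0.4, -1.0]
grip_width: 11.8
need cm [-0.11  0.01 -0.03] deg [  0.2   0.2 -60.6] | at [468.7  22.2  79.3] grip 11.8 F [ 1.6 -0.4 -1. ] t 54.0
```

```bash
python3 -m inch '[[-0.1,0,0,0,0,-7],[0,0,0,0,0,-7],[0,0,0,0,0,-7]]'; python3 d.py 467.6 22.3 79 7.4; python3 -m inch '[[-0.05,0,0,0,0,-7],[0,0,0,0,0,-7],[0,0,0,0,0,-7]]'; python3 d.py 467.6 22.3 79 7.4
```

```text
time: 54.38
position: [469.2, 22.0, 79.3]
ee_rot: [0.003, 0.92, 0.393, 0.002]
force: [0.4, -1.4, -1.1]
grip_width: 12.0
need cm [-0.16  0.03 -0.03] deg [  0.4   0.3 -38.9] | at [469.2  22.   79.3] grip 12.0 F [ 0.4 -1.4 -1.1] t 54.4
time: 54.75
position: [469.6, 21.5, 79.3]
ee_rot: [0.005, 0.977, 0.213, 0.003]
force: [1.0, -1.3, -1.1]
grip_width: 11.4
need cm [-0.2   0.08 -0.03] deg [  0.5   0.3 -17.2] | at [469.6  21.5  79.3] grip 11.4 F [ 1.  -1.3 -1.1] t 54.8
```

```bash
python3 -m inch '[[-0.2,0.1,0,0,0,-6],[0,0,0,0,0,-6],[0,0,0,0,0,-3.5],[0,0,0,0,0,0]]'; python3 d.py 467.6 22.3 79 7.4; python3 - <<'E'
from h import *
print(get_obs()["wrist_torque"])
E
```

```text
time: 55.25
position: [469.7, 21.1, 79.3]
ee_rot: [0.006, 0.997, 0.074, 0.004]
force: [-0.1, -1.0, -0.6]
grip_width: 12.0
need cm [-0.21  0.12 -0.03] deg [ 0.7  0.5 -1.1] | at [469.7  21.1  79.3] grip 12.0 F [-0.1 -1.  -0.6] t 55.2
[0.27329418 0.2043717  0.01430733]
```

```bash
python3 -m inch '[[0,0,0,0,0,0],[0,0,0,0,0,0],[0,0,0,0,0,0]]' 0.4;python3 -m inch '[[0,0,2,0,0,0],[0,0,4,0,0,0],[0,0,5,0,0,0],[0,0,4,0,0,0],[0,0,0,0,0,0]]'; python3 -m inch '[[0,0,0,0,0,0],[0,0,0,0,0,0]]';python3 - <<'E'
from pin import *
f=snap("wrist","w28.png"); 
m=mask(f,(0,150,180),(8,255,255)); b,l=blobs(m,100)
for i,s,cc in b:
    p=np.argwhere(l==i)[:,::-1]; r=cv2.minAreaRect(onz(f,p,84)[:,:2].astype(np.float32)); print(s,cc,r,w2c(*r[0]))
E
```

```text
time: 55.62
position: [469.8, 21.1, 79.5]
ee_rot: [0.007, 0.997, 0.075, 0.004]
force: [0.5, -0.0, -0.1]
grip_width: 35.0
time: 56.25
position: [468.0, 21.3, 233.2]
ee_rot: [0.006, 0.997, 0.076, 0.003]
force: [0.6, -0.2, -0.2]
grip_width: 37.0
time: 56.5
position: [467.1, 21.4, 231.2]
ee_rot: [0.006, 0.997, 0.077, 0.002]
force: [0.2, 0.1, -0.0]
grip_width: 37.4
[307 196  14  51 617] [313.58670989 223.7439222 ] ((467.76708984375, 22.026548385620117), (37.132110595703125, 9.523953437805176), 8.657133102416992) [-83.78062458  -0.34224917]
```

View pics/w28.png

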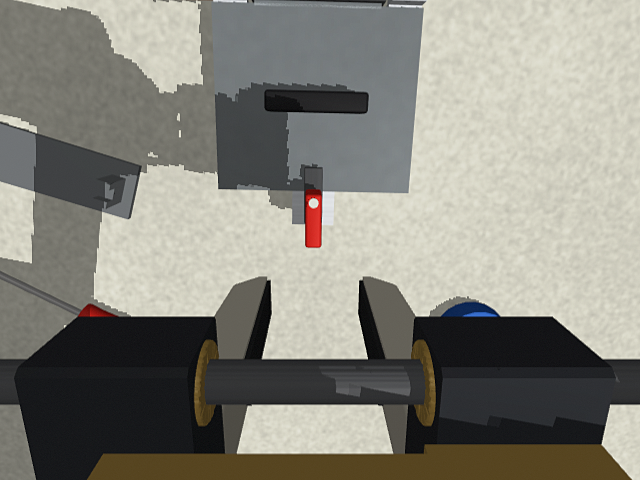

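```bash
python3 -m inch '[[0,0,3,0,0,0],[3,0,3,0,0,0],[3,0,0,0,0,0],[0,0,0,0,0,0],[0,0,0,0,0,0]]';python3 - <<'E'
from pin import *
f=snap("wrist","w29.png"); 
m=mask(f,(85,5,40),(112,70,190)); 
b,l=blobs(m,4000)
for i,s,cc in b:
    p=np.argwhere(l==i)[:,::-1]; r=cv2.minAreaRect(onz(f,p,50)[:,:2].astype(np.float32)); print(s,cc,r,w2c(*r[0]))
f=snap("scene"); cv2.imwrite("pics/sc29.png",f["bgr"])
pt=[proj(f,[*c2w(78.5,y),45])[0].round(1) for y in(-85,-75,75,119)]; print("pin nose/knuckle/shoulder/grip-end px",pt)
cv2.imwrite("pics/sc29c.png",cv2.resize(f["bgr"][215:325,290:430],None,fx=5.5,fy=5.5))
print(get_obs()["force"])
E
```

```text
time: 57.18
position: [524.9, 21.6, 285.5]
ee_rot: [0.005, 0.997, 0.077, -0.004]
force: [0.3, 0.5, 1.5]
grip_width: 37.0
[  219    61   175   203 24958] [304.95889094 154.7043433 ] ((548.2713012695312, 32.86149978637695), (181.0486602783203, 149.91932678222656), 7.6602606773376465) [-2.55123983 -0.00865981]
[   0  168  158   88 6849] [ 78.31216236 211.35494233] ((477.5229797363281, 235.20809936523438), (141.20700073242188, 45.6401252746582), 81.00855255126953) [-46.53911596 209.78776083]
[ 204  360  221   45 5083] [315.02695259 382.01141058] ((328.40869140625, -9.749656677246094), (53.53973388671875, 233.17274475097656), 8.465991973876953) [-226.0780468   -13.83054241]
[ 440  361  200   65 5752] [536.2364395  397.02155772] ((343.1566467285156, -251.2288818359375), (76.31665802001953, 213.96817016601562), 15.11545181274414) [-242.6807631  -255.18933794]
pin nose/knuckle/shoulder/grip-end px [array([305.3, 271.7]), array([309.1, 272.7]), array([368.7, 288.2]), array([386.8, 292.9])]
[ 0.27271258  0.48447422 -0.09968383]
```

View pics/w29.png

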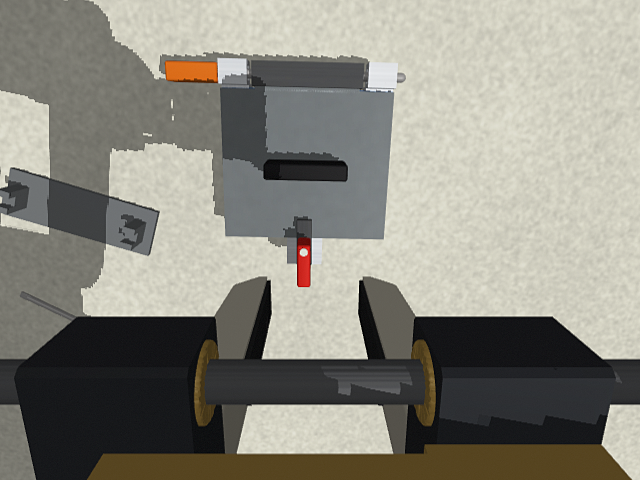

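View pics/sc29c.png

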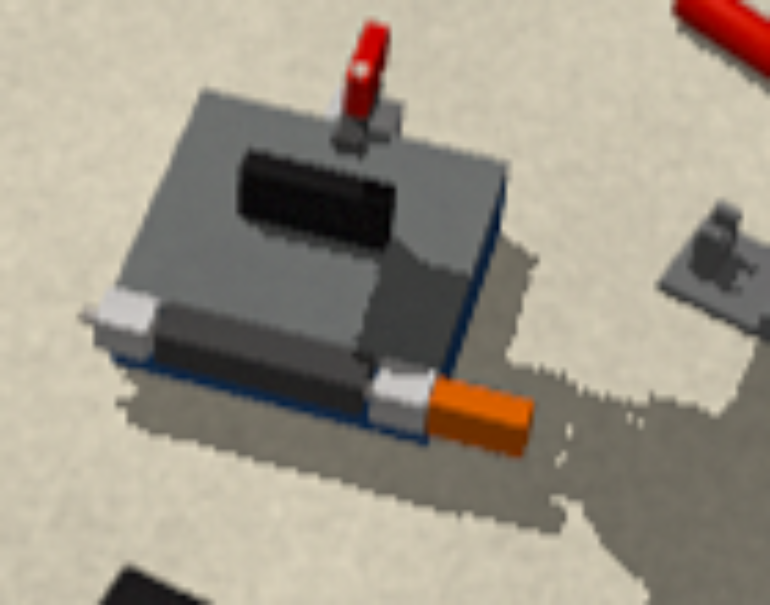

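View pics/sc29.png

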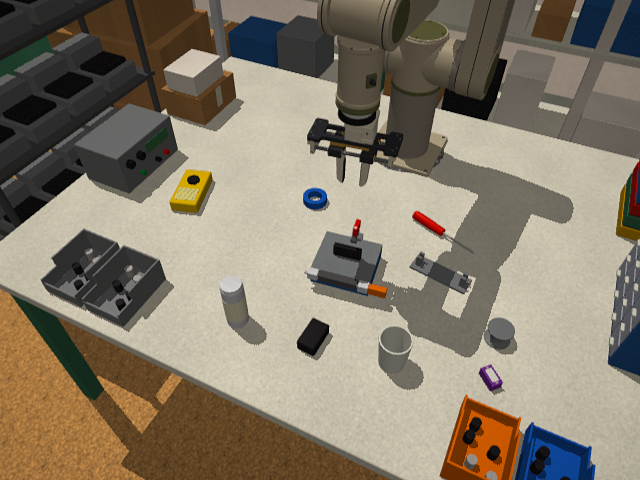

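```bash
python3 -c "
from cell import *
print(sign_off())"
```

```text
the job is handed in; nothing more can be done
None
```

The job is done and handed in at about 57 s. All four yellow modules are in the case, the lid is seated, the pin is pushed home, and the latch is turned over the lid.

**Last checks**
- **Modules:** all four lay flat on the case floor in the last picture before the lid went on. They are hidden now, so I could not check them again.
- **Lid:** right after seating it was within about 1 mm of centre and 0.3° of the case's yaw. In the final views it looked seated, with its knuckle between the case's. The final plate measurement disagreed: 181 mm wide and 2.6 mm off centre. I put that down to the colour mask catching other grey parts, the knuckle and the dog or bracket, and did not repeat it.
- **Pin:** its shoulder met the knuckle where I had worked out it should, with a push of about 13 N. The grip sits flush and the nose shows beyond the far knuckle.
- **Latch:** measured at about 1.55 rad, with the dog over the lid's edge.
- **Bystanders:** none look moved in the final scene picture, and the purple look-alike was left alone.

While seating the lid I pressed a little hard: the wrist force peaked at about 63 N up (limit 120 N), with up to 28 N sideways. I re-centred and levelled the lid before letting go.

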